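Load a link bar in the four-wire test fixture and hold its lever on the third click

ROBOT

A 6-joint arm with a two-finger parallel gripper is mounted at the origin on a cart in front of the work surface, level with it; the furniture and walls round the work are solid. World frame = base frame: x ahead of the robot, y to its left, z up, the work surface at z = 0. Lengths are in m, angles in rad, forces in N, time in s.
With the tool pointing down it reaches from about 0.275 to 0.85 m from the base axis. Payload 5.2 kg.
Tool frame: the origin (TCP) lies midway between the tips of the shut fingers; the grasp point (between the pads) lies 19 mm behind it; z points along the fingers, y is the direction in which the jaws open and shut (so a half turn about z gives the same grasp; the last joint's range is limited). The gripper opens to 85 mm and grips with 20 to 120 N. Pads are 22 mm wide; open, the fingers measure 114 mm over their backs; the gripper's body (76 mm by 85 mm) begins 54 mm behind the grasp point. The pads swing forward as they close: fully open they stand 13 mm farther back than shut.
Start: joints at [1.084, 0.259, 1.535, -0, 1.348, -0.203], TCP at [0.154, 0.528, 0.206] pointing down, gripper open.
Joint ranges: [-3.14, 3.14], [-0.91, 2.08], [0.19, 2.58], [-1.22, 4.36], [0.22, 2.71], [-3.12, 3.12]. Speed limits (rad/s): [2.57, 2.57, 3.14, 3.14, 3.14, 3.14].

INTERFACE

Orientations are given as a rotation vector (axis times angle).
In Python, from cell import monitor, grab_frame, get_calibration, ticket gives the robot as it stands.
- The arm moves only by the tool step_arm, never from a script. Its argument "targets" is a list of rows, each an object of numbers: "hand": the closure, from -1 (fully open) to 1 (shut); "x", "y", "z": the shift along the tool's x, y, z in mm; "rx", "ry", "rz": the turn, a rotation vector about the tool's x, y, z in rad. A call has 1 to 20 rows; each row is the pose to reach, as a shift and turn from the pose commanded when the call began, along the tool's axes at that moment; what a row does not reach only later rows make up. A row lasts 1/8 s, in which the tool goes at most 62.5 mm and 10.7 degrees, less where a joint would pass 70% of its speed; a pose out of reach is approached as far as the arm can. A call with a gripper value outside its range is refused whole. The fingers move at their own pace and stop on an object; the grip force is fixed at half the most. Time passes only in rows, so rows that repeat a pose let the fingers close. It gives the time, the measured TCP pose, the force and the opening at its end, in the units of the state.
- monitor.get_obs(): the state, without advancing time (a new reading comes with each control period).
- grab_frame(name): name is "scene" or "top" or "wrist"; returns the picture (480x640x3 uint8, blue, green, red); there is no depth.
- get_calibration(name): a dict with "K" (3x3 intrinsics, pixels), "pose" (4x4, takes a point from camera to world coordinates); the wrist camera has in their place "mount" (4x4, takes a point from camera to tool coordinates, whose origin is the TCP and whose axes are the flange's). Camera axes: x right, y down, z forward; pixel columns grow to the right and rows downward; lengths in m; the calibration is good to about 2 mm. A picture is of the moment at which its call begins: read the wrist's pose just before it. get_calibration takes no time and is no camera call.
- ticket.close_job(): hands the job in, once; it reports no verdict.
The state is a dict: "clock": time; "q": joint angles; "dq": joint speeds; "tau": joint torques, N m; "tcp_pos": TCP position; "ee_rot": TCP orientation; "ft_force": force on the tool from outside, world axes, zero at the start; "wrist_torque": the same for the moment, N m; "grip_width": opening from 0.0 (shut) to 1.0 (fully open).
Only numpy, scipy, OpenCV 4.12 (cv2) and the standard library are available. Lean on these libraries where they do the work, as an engineer would, in place of code of your own. Each camera call takes 0.05 s, during which the arm holds its last target.

TASK

Test the copper link bar: lay it flat in the nest of the test fixture on the bench, rounded end into the vee, set down rather than dropped, and let go of it. Then swing the fixture's red-handled spring lever clockwise (seen from above) until you feel the third click, never going on to the fourth, and finish while still holding the lever there: it runs back if let go, and the contacts must stay pressed on the bar while the meter reads. Leave the tinned bar and everything else on the bench where it is.

Things in the scene. Friction and masses are not known exactly. Their poses are not given: they have to be found in the camera images.
- copper_bar_center (a point): Centre (half-way up) of the loose copper link bar to be tested: flat, 100 mm long, 20 wide, 8 thick, a bolt hole near each end, about 0.135 kg. One end is square, the other fully rounded. It lies flat on the bench. Axes: y along the bar towards the rounded end, x across its width, z up. Its middle 50 mm is free to grip across the width, on the bench and in the nest alike.
- copper_bar_round_end (a point): Tip of the copper bar's rounded end, half-way up its thickness, 50 mm from the bar's centre.
- tinned_bar_center (a point): Centre of a grey tinned bar of the same shape and size that lies near the copper one. It is not to be tested now: leave it where it lies.
- fixture: Test fixture: aluminium base plate 104 x 214 x 12 mm, bolted down; origin: centre of its underside. Axes: y along the nest, from the brass contacts to the vee block, x across, z up. Brown side rails (tops 22 mm above the bench, bevelled inside) guide the bar's ends with 1.5 mm play a side, at y -18 to 0 and 58 to 72 mm; between them the sides are open for fingers down to the base plate.
- nest (a point): Where the bar's centre lies when fully home in the nest: y +30 mm on the fixture, 20 mm above the bench (nest floor 16 mm up). Axes as the fixture's; the bar's y goes along +y. With the lever at rest the bar may lie up to 7 mm short of home (towards -y); the contacts later push it home. The wrong way round it stays 6 mm short. Nothing overhangs the nest.
- vee (a point): Bottom of the 45-degree vee that takes the bar's rounded end, 54 mm from nest along +y, at the same height; the brown vee block is up to 27 mm high, its two terminal posts behind the vee 47 mm.
- contacts: Two sprung brass contacts side by side which the lever moves towards the bar's square end, 3.5 mm a click; they meet a bar that is home after two clicks and press on it with about 7 N on the third. Origin: the fixture's plus their travel along y.
- lever (a joint): Lever angle, rad: 0 at rest, growing as the handle swings clockwise seen from above; stop at 1.30. A sprung ball rides over ridges, giving a click (the ball drops into a hollow) at 0.25, 0.50, 0.75 (third), 1.00. A return spring, stronger than the clicks, always pulls back to 0. The push at the handle (5 to 12 N) jumps by about 4 N as a hollow is reached, then fades over the next ridge.
- lever_handle (a point): Centre of the lever's upright round red handle, 20 mm thick, from 60 to 101 mm above the bench (this point: 81 mm), 95 mm from the pivot axis. Free all round; it stands at the end of a 13 mm wide steel bar whose top is 60 mm above the bench.
- lever_pivot (a point): Point on the lever's upright turning axis, level with lever_handle, 90 mm from nest along -y, same axes as nest. The handle swings about it in a level circle of radius 95 mm. In these axes the lever points at 235 degrees (from +x towards +y) at rest, and at 235 degrees minus its angle when swung. The screw on the hub rises to 67 mm.
- calculator: Bystander: dark desk calculator, 175x115x25 mm. Leave it alone.
- marker_black: Bystander: white and black marker pen, 146 mm long. Leave it alone.
- screwdriver: Bystander: small screwdriver with amber handle, 153 mm long. Leave it alone.

How it is judged:
By the outcome, as a careful person would: the job done as asked, in the order asked, and still so for the second after the job is handed in, while the arm keeps its last pose, push and grip.
It also fails if it takes over 54 s, if anything falls off the work surface, if the arm or the gripper's body presses on something with over 40 N, if the wrist force passes 120 N, or if a joint passes its speed limit or range.

## Working session

There is one attempt and no reset: what is moved stays moved. The work goes in short steps, Python scripts to look and compute and a tool call to move; the robot and the scene stay as the last step left them, time stands still between calls to the robot, and variables do not carry over. Pictures are saved under pics/ and viewed, and the job is handed in when it is done.

Besides the shell and the picture viewer there is one more tool, called after ">>>" by a JSON object that holds its "op" and its "data". step_arm: Moves the arm, as the interface text tells. Its arguments: {"type":"object","properties":{"targets":{"type":"array","items":{"type":"object","properties":{"hand":{"type":"number"},"x":{"type":"number"},"y":{"type":"number"},"z":{"type":"number"},"rx":{"type":"number"},"ry":{"type":"number"},"rz":{"type":"number"}}}}},"required":["targets"]}

```bash
mkdir -p pics; ls; python3 - <<'E'
from cell import monitor, grab_frame, get_calibration
import cv2
o=monitor.get_obs(); print(o)
for n in ("scene","top","wrist"):
    cv2.imwrite(f"pics/{n}0.png",grab_frame(n)); print(n,get_calibration(n))
E
```

```text
pics
{'clock': 0.0, 'q': array([ 1.08421226e+00,  2.59335611e-01,  1.53606848e+00, -5.77157500e-06,
        1.34800651e+00, -2.02821528e-01]), 'dq': array([-0.00171455, -0.00013486, -0.00041237, -0.00050016, -0.00089589,
        0.00086239]), 'tau': array([ 1.79389852e-03, -4.46041667e+01, -2.90564901e+01, -1.59252913e-04,
        1.16819615e-02,  5.62867044e-06]), 'tcp_pos': array([0.15370332, 0.52749535, 0.20518458]), 'ee_rot': array([-4.44150926e-01, -3.10942132e+00,  2.69010767e-03]), 'ft_force': array([-0.41339685,  0.10597564, -0.03664569]), 'wrist_torque': array([-0.03103537, -0.03541859, -0.03720055]), 'grip_width': 0.9991725879670293}
scene {'K': array([[457.06488615,   0.        , 325.60125601],
       [  0.        , 457.06488615, 246.79095753],
       [  0.        ,   0.        ,   1.        ]]), 'pose': array([[ 0.89500586, -0.32880924,  0.30141166,  0.10497493],
       [-0.44587954, -0.67841306,  0.58390681, -0.76727724],
       [ 0.01248765, -0.65699331, -0.75379298,  1.02385711],
       [ 0.        ,  0.        ,  0.        ,  1.        ]])}
top {'K': array([[455.13858
[... 209 characters left out ...]
     [-0.99993524, -0.00223654,  0.01115853, -0.04894048],
       [-0.01105291, -0.04269148, -0.99902716,  1.11821728],
       [ 0.        ,  0.        ,  0.        ,  1.        ]])}
wrist {'K': array([[345.6874293 ,   0.        , 316.64713773],
       [  0.        , 345.6874293 , 238.92626486],
       [  0.        ,   0.        ,   1.        ]]), 'mount': array([[-5.65898180e-05, -9.63863680e-01, -2.66395952e-01,
         6.87927296e-02],
       [ 9.99999857e-01, -1.95973103e-04,  4.96634971e-04,
         9.33743992e-04],
       [-5.30894852e-04, -2.66395886e-01,  9.63863554e-01,
        -1.68357555e-01],
       [ 0.00000000e+00,  0.00000000e+00,  0.00000000e+00,
         1.00000000e+00]])}
```

View pics/top0.png

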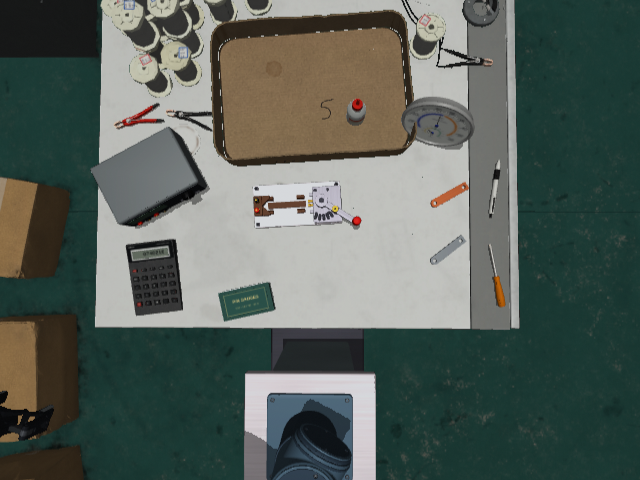

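View pics/scene0.png

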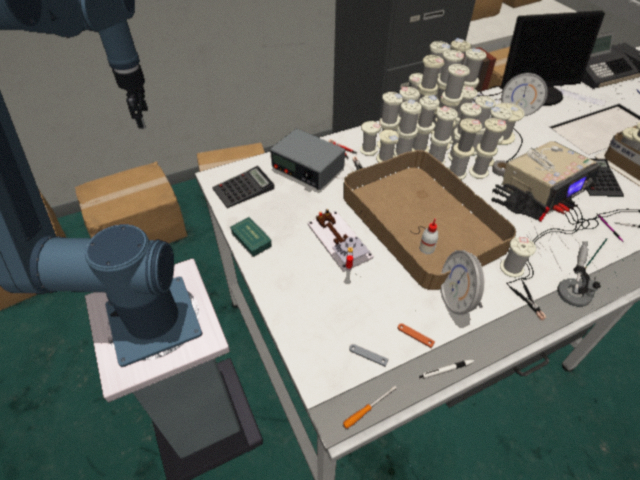

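View pics/wrist0.png

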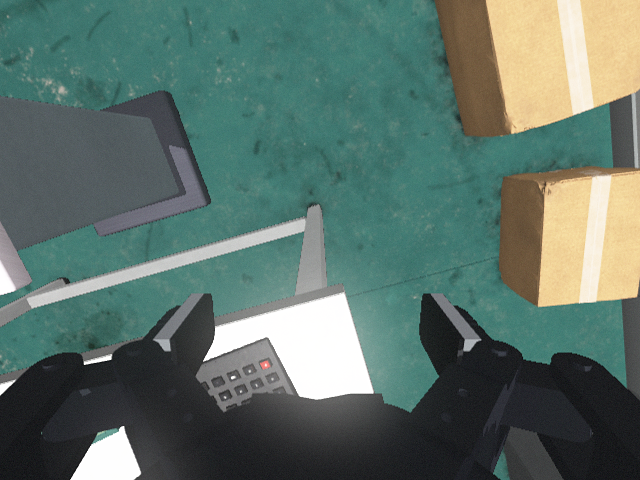

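The top view shows the copper bar near (450,195), the tinned bar near (448,250), and the fixture near (300,205) with its handle at (356,221). I'll zoom in next.

```bash
cat > h.py <<'E'
import numpy as np, cv2
from cell import monitor, grab_frame, get_calibration
from scipy.spatial.transform import Rotation as R
def cam(n,obs=None):
    c=get_calibration(n)
    if n!="wrist": return c["K"],c["pose"]
    T=np.eye(4); T[:3,:3]=R.from_rotvec(obs["ee_rot"]).as_matrix(); T[:3,3]=obs["tcp_pos"]
    return c["K"],T@c["mount"]
def ray(K,P,px,z):
    px=np.atleast_2d(px).astype(float)
    d=np.c_[(px-K[[0,1],[2,2]])/K[0,0],np.ones(len(px))]@P[:3,:3].T
    o=P[:3,3]; return o+d*((z-o[2])/d[:,2])[:,None]
def proj(K,P,X):
    X=np.atleast_2d(X); c=(X-P[:3,3])@P[:3,:3]; return c[:,:2]/c[:,2:]*K[0,0]+K[[0,1],[2,2]]
E
python3 - <<'E'
from h import *
im=cv2.imread("pics/top0.png")
a=cv2.resize(im[170:240,240:375],None,fx=5.5,fy=5.5,interpolation=cv2.INTER_CUBIC)
b=cv2.resize(im[170:275,420:480],None,fx=5.5,fy=5.5,interpolation=cv2.INTER_CUBIC)
cv2.imwrite("pics/fix.png",a);cv2.imwrite("pics/bars.png",b)
K,P=cam("top")
hsv=cv2.cvtColor(im,cv2.COLOR_BGR2HSV)
def big(m,roi):
    mm=np.zeros_like(m); x0,y0,x1,y1=roi; mm[y0:y1,x0:x1]=m[y0:y1,x0:x1]
    n,l,s,c=cv2.connectedComponentsWithStats(mm); i=1+np.argmax(s[1:,4]); return (l==i).astype(np.uint8),s[i],c[i]
m,s,c=big(cv2.inRange(hsv,(3,120,90),(20,255,255)),(420,170,480,220))
print("cu",s,c,ray(K,P,c,.008)); 
r=cv2.minAreaRect(cv2.findContours(m,0,1)[0][0]);print(r,ray(K,P,cv2.boxPoints(r),.008)[:,:2])
print(hsv[250,440:460])
red=cv2.inRange(hsv,(0,150,90),(6,255,255))|cv2.inRange(hsv,(172,150,90),(180,255,255))
m,s,c=big(red,(335,205,375,235)); print("red",s,c,ray(K,P,c,.1),ray(K,P,c,.09))
E
```

```text
cu [431 183  38  24 288] [449.125      194.57638889] [[ 0.5852885  -0.34090869  0.008     ]]
((448.7752685546875, 194.7058563232422), (7.8525543212890625, 41.07758331298828), 60.75117111206055) [[ 0.56867994 -0.29157313]
 [ 0.61810666 -0.37937582]
 [ 0.60126355 -0.38854755]
 [ 0.55189031 -0.30080024]]
[[ 60   2 132]
 [ 99  15 119]
 [101  20 140]
 [102  18 140]
 [102  18 140]
 [102  18 139]
 [100  17 139]
 [101  20 139]
 [105  18 139]
 [108  18 140]
 [103  17 138]
 [103  17 138]
 [102  19 137]
 [101  15 135]
 [ 90   6 158]
 [ 60   3 176]
 [ 38   5 195]
 [ 45   5 195]
 [ 45   5 194]
 [ 38   5 194]]
red [353 217   8   8  52] [356.5 220.5] [[ 0.51403765 -0.10922693  0.1       ]] [[ 0.51483338 -0.10981901  0.09      ]]
```

View pics/fix.png

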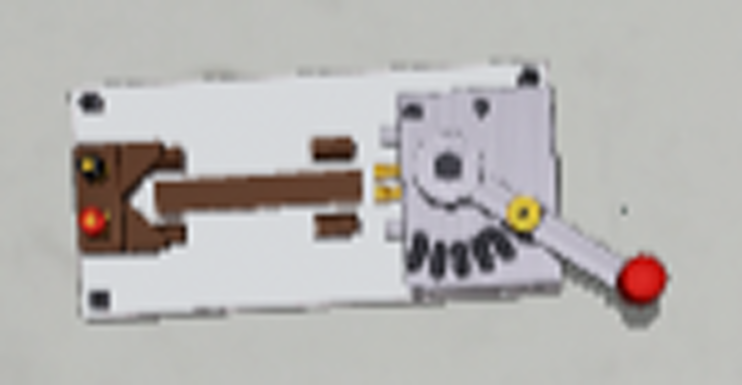

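View pics/bars.png

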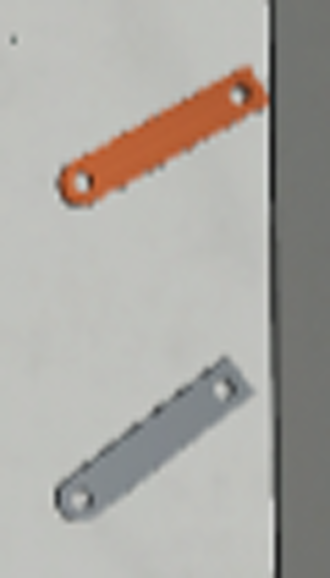

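```bash
cat >> h.py <<'E'
def goto(x,y,z,th,obs=None,deg=True):
    "print deltas in tool axes for world TCP x,y,z, tool-x heading th deg, tool straight down"
    obs=obs or monitor.get_obs(); Rm=R.from_rotvec(obs["ee_rot"]).as_matrix()
    t=np.radians(th); c,s=np.cos(t),np.sin(t)
    D=np.array([[c,s,0],[s,-c,0],[0,0,-1.]])
    d=Rm.T@(np.array([x,y,z])-obs["tcp_pos"])*1000
    w=R.from_matrix(Rm.T@D).as_rotvec()
    print("delta mm",d.round(1),"rot",w.round(4),"rows lin %.1f rot %.1f"%(np.linalg.norm(d)/62.5,np.degrees(np.linalg.norm(w))/10.7))
def heading(obs):
    M=R.from_rotvec(obs["ee_rot"]).as_matrix(); return np.degrees(np.arctan2(M[1,0],M[0,0])),M[:,2]
E
python3 - <<'E'
from h import *
K,P=cam("top")
q=np.array([[70,92],[545,65],[560,285],[85,320]])/5.5+[240,170]
w=ray(K,P,q,.012);print(w,w.mean(0), [np.linalg.norm(w[i]-w[i-1]) for i in range(4)])
print(proj(K,P,[0.54,0.05,0.02]))
goto(0.545,0.03,0.20,93)
E
```

```text
[[ 0.6034807   0.13946842  0.012     ]
 [ 0.6157627  -0.0719352   0.012     ]
 [ 0.51775637 -0.07870655  0.012     ]
 [ 0.5018061   0.13184314  0.012     ]] [0.55970147 0.03016745 0.012     ] [np.float64(0.10196013108406227), np.float64(0.2117600942672539), np.float64(0.09823996585840447), np.float64(0.21115298174319908)]
[[288.78027894 212.30873842]]
delta mm [-514.9 -368.2    5.7] rot [-1.4000e-03  6.0000e-04  1.2347e+00] rows lin 10.1 rot 6.6
```

>>> {"op": "step_arm", "data": {"targets": [{"hand": -1,"x": -523,"y": -350,"z": 0,"rz": 1.227},{"hand": -1,"x": -523,"y": -350,"z": 0,"rz": 1.227},{"hand": -1,"x": -523,"y": -350,"z": 0,"rz": 1.227},{"hand": -1,"x": -523,"y": -350,"z": 0,"rz": 1.227},{"hand": -1,"x": -523,"y": -350,"z": 0,"rz": 1.227},{"hand": -1,"x": -523,"y": -350,"z": 0,"rz": 1.227},{"hand": -1,"x": -523,"y": -350,"z": 0,"rz": 1.227},{"hand": -1,"x": -523,"y": -350,"z": 0,"rz": 1.227},{"hand": -1,"x": -523,"y": -350,"z": 0,"rz": 1.227},{"hand": -1,"x": -523,"y": -350,"z": 0,"rz": 1.227},{"hand": -1,"x": -523,"y": -350,"z": 0,"rz": 1.227},{"hand": -1,"x": -523,"y": -350,"z": 0,"rz": 1.227},{"hand": -1,"x": -523,"y": -350,"z": 0,"rz": 1.227},{"hand": -1,"x": -523,"y": -350,"z": 0,"rz": 1.227}]}}

```text
invalid input at $.targets[0]: expected keys hand, x, y, z, rx, ry, rz
```

>>> {"op": "step_arm", "data": {"targets": [{"hand": -1,"x": -523,"y": -350,"z": 0,"rx": 0,"ry": 0,"rz": 1.227},{"hand": -1,"x": -523,"y": -350,"z": 0,"rx": 0,"ry": 0,"rz": 1.227},{"hand": -1,"x": -523,"y": -350,"z": 0,"rx": 0,"ry": 0,"rz": 1.227},{"hand": -1,"x": -523,"y": -350,"z": 0,"rx": 0,"ry": 0,"rz": 1.227},{"hand": -1,"x": -523,"y": -350,"z": 0,"rx": 0,"ry": 0,"rz": 1.227},{"hand": -1,"x": -523,"y": -350,"z": 0,"rx": 0,"ry": 0,"rz": 1.227},{"hand": -1,"x": -523,"y": -350,"z": 0,"rx": 0,"ry": 0,"rz": 1.227},{"hand": -1,"x": -523,"y": -350,"z": 0,"rx": 0,"ry": 0,"rz": 1.227},{"hand": -1,"x": -523,"y": -350,"z": 0,"rx": 0,"ry": 0,"rz": 1.227},{"hand": -1,"x": -523,"y": -350,"z": 0,"rx": 0,"ry": 0,"rz": 1.227},{"hand": -1,"x": -523,"y": -350,"z": 0,"rx": 0,"ry": 0,"rz": 1.227},{"hand": -1,"x": -523,"y": -350,"z": 0,"rx": 0,"ry": 0,"rz": 1.227},{"hand": -1,"x": -523,"y": -350,"z": 0,"rx": 0,"ry": 0,"rz": 1.227},{"hand": -1,"x": -523,"y": -350,"z": 0,"rx": 0,"ry": 0,"rz": 1.227}]}}

```text
clock: 1.9
tcp_pos: [0.5574, 0.0469, 0.2063]
ee_rot: [2.152, 2.289, 0.0]
ft_force: [-0.7, 0.1, 0.5]
grip_width: 1.001
```

```bash
cat >> h.py <<'E'
def snap(name,n="wrist"):
    import json
    o=monitor.get_obs(); im=grab_frame(n); cv2.imwrite(f"pics/{name}.png",im)
    json.dump({k:np.asarray(v).tolist() for k,v in o.items()},open(f"pics/{name}.json","w")); return o,im
def load(name):
    import json
    o=json.load(open(f"pics/{name}.json")); return {k:np.array(v) for k,v in o.items()},cv2.imread(f"pics/{name}.png")
E
python3 - <<'E'
from h import *
o,im=snap("w1"); print(o["tcp_pos"],heading(o),o["clock"])
E
```

```text
[0.55737077 0.04688097 0.20632453] (np.float64(93.54824696448037), array([ 2.04396090e-04,  8.80192707e-05, -9.99999975e-01])) 1.9
```

View pics/w1.png

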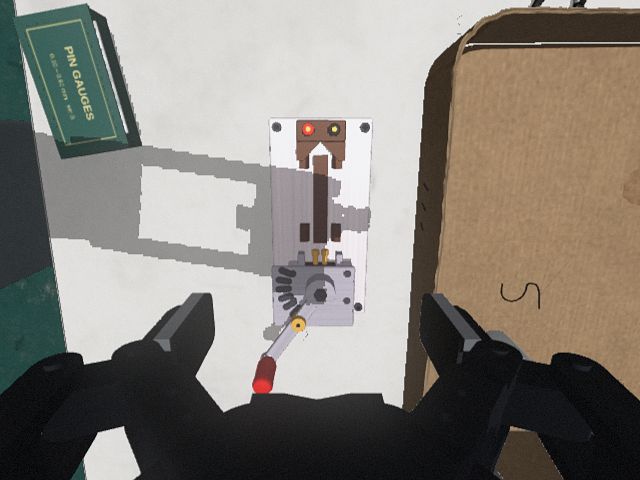

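The wrist view shows the whole fixture upright: plate corners at about (270,118), (373,118) and the vee block on top. The handle is at (263,375). Next I measure the edges.

```bash
python3 - <<'E'
from h import *
o,im=load("w1")
a=cv2.resize(im[110:260,255:390],None,fx=4,fy=4,interpolation=cv2.INTER_CUBIC); cv2.imwrite("pics/w1a.png",a)
b=cv2.resize(im[235:400,235:385],None,fx=3.6,fy=3.6,interpolation=cv2.INTER_CUBIC); cv2.imwrite("pics/w1b.png",b)
K,P=cam("wrist",o)
hsv=cv2.cvtColor(im,cv2.COLOR_BGR2HSV)
m=cv2.inRange(hsv,(3,60,30),(18,220,140)); m[:110]=0;m[250:]=0;m[:,:285]=0;m[:,355:]=0
for r in range(120,242,6):
    xs=np.flatnonzero(m[r]); print(r, xs.min() if len(xs) else None, xs.max() if len(xs) else None, len(xs))
E
```

```text
120 None None 0
126 297 345 23
132 297 345 27
138 297 345 49
144 297 344 38
150 297 344 29
156 297 344 37
162 300 341 32
168 304 339 22
174 319 326 8
180 314 326 2
186 317 317 1
192 314 327 7
198 318 322 3
204 315 326 6
210 314 326 8
216 315 326 9
222 314 326 6
228 301 340 18
234 301 340 18
240 300 339 20
```

View pics/w1a.png

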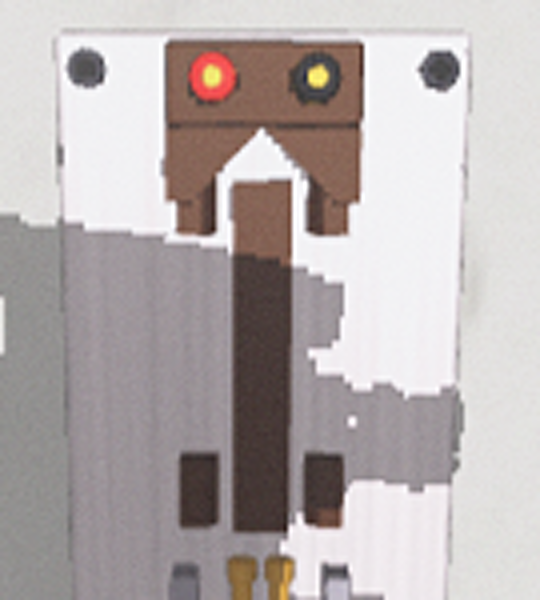

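View pics/w1b.png

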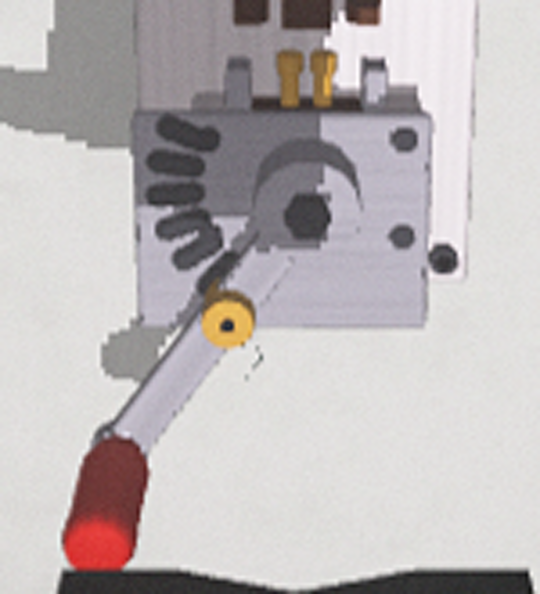

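```bash
python3 - <<'E'
from h import *
o,im=load("w1"); K,P=cam("wrist",o)
f=lambda u,v,z,s=4,off=(255,110): ray(K,P,np.array([u,v])/s+off-(.5-.5/s),z)[0]
pts={"TL":(60,34,.012),"TR":(470,34,.012),"strip1":(262,183,.016),"strip0":(260.5,530,.016),"boltL":(86,67,.012),"boltR":(440,69,.012),
"rail0 yfront":(261,453,.022),"rail yback":(261,525,.022),"veeapex27":(262,128,.027),"veeapex16":(262,128,.016),"pocketL":(212,76,.047),"postR":(317,78,.047)}
W={k:f(*v) for k,v in pts.items()}
for k,v in W.items(): print(k,v.round(4))
g=lambda u,v,z: f(u,v,z,3.6,(235,235))
W["pivot67"]=g(307,217,.067); print("pivot",W["pivot67"].round(4)); print("boltBR",g(443,258,.012))
h=g(98,548,.101); print("handle",h.round(4), "r",np.linalg.norm((h-W["pivot67"])[:2]))
e=g(104,440,.060); 
for a,b in (("strip0","strip1"),("TL","TR"),("pocketL","postR"),("boltL","boltR")):
    d=W[b]-W[a]; print(a,b,np.degrees(np.arctan2(d[1],d[0])),np.linalg.norm(d))
K2,P2=cam("top"); print("handle by top", ray(K2,P2,[356.5,220.5],.101))
d=(h-W["pivot67"]); print("lever dir",np.degrees(np.arctan2(d[1],d[0]))%360)
# fixture frame with heading guess
th=np.radians(93.4); ey=np.array([np.cos(th),np.sin(th)]); ex=np.array([ey[1],-ey[0]])
O=W["strip0"][:2]
for k,v in W.items(): print(k,"fx %.1f fy %.1f"%tuple(1000*np.array([(v[:2]-O)@ex,(v[:2]-O)@ey])))
E
```

```text
TL [0.504  0.1368 0.012 ]
TR [0.6056 0.1431 0.012 ]
strip1 [0.5564 0.1041 0.016 ]
strip0 [0.5618 0.0133 0.016 ]
boltL [0.5107 0.1294 0.012 ]
boltR [0.599  0.1344 0.012 ]
rail0 yfront [0.5605 0.0359 0.022 ]
rail yback [0.5617 0.0164 0.022 ]
veeapex27 [0.5554 0.1174 0.027 ]
veeapex16 [0.5555 0.1175 0.016 ]
pocketL [0.5432 0.1279 0.047 ]
postR [0.5669 0.1289 0.047 ]
pivot [ 0.564  -0.0252  0.067 ]
boltBR [ 0.61043509 -0.06182612  0.012     ]
handle [ 0.5148 -0.1058  0.101 ] r 0.09453526747667476
strip0 strip1 93.44389156081942 0.09105721281304996
TL TR 3.5426054859297267 0.10174305734750276
pocketL postR 2.5030642348704135 0.023733028492993722
boltL boltR 3.235216502899476 0.08839730428469081
handle by top [[ 0.51395808 -0.10916772  0.101     ]]
lever dir 238.570303437388
TL fx -50.4 fy 126.8
TR fx 51.4 fy 127.0
strip1 fx -0.1 fy 91.1
strip0 fx 0.0 fy 0.0
boltL fx -44.1 fy 119.0
boltR fx 44.3 fy 118.7
rail0 yfront fx -0.0 fy 22.6
rail yback fx 0.1 fy 3.1
veeapex27 fx -0.2 fy 104.4
veeapex16 fx -0.1 fy 104.4
pocketL fx -11.8 fy 115.6
postR fx 12.0 fy 115.2
pivot67 fx -0.1 fy -38.5
```

>>> {"op": "step_arm", "data": {"targets": [{"hand": -1,"x": -389,"y": 3.5,"z": 20,"rx": 0,"ry": 0,"rz": -0.454},{"hand": -1,"x": -389,"y": 3.5,"z": 20,"rx": 0,"ry": 0,"rz": -0.454},{"hand": -1,"x": -389,"y": 3.5,"z": 20,"rx": 0,"ry": 0,"rz": -0.454},{"hand": -1,"x": -389,"y": 3.5,"z": 40,"rx": 0,"ry": 0,"rz": -0.454},{"hand": -1,"x": -389,"y": 3.5,"z": 66,"rx": 0,"ry": 0,"rz": -0.454},{"hand": -1,"x": -389,"y": 3.5,"z": 66,"rx": 0,"ry": 0,"rz": -0.454},{"hand": -1,"x": -389,"y": 3.5,"z": 66,"rx": 0,"ry": 0,"rz": -0.454},{"hand": -1,"x": -389,"y": 3.5,"z": 66,"rx": 0,"ry": 0,"rz": -0.454},{"hand": -1,"x": -389,"y": 3.5,"z": 66,"rx": 0,"ry": 0,"rz": -0.454},{"hand": -1,"x": -389,"y": 3.5,"z": 66,"rx": 0,"ry": 0,"rz": -0.454}]}}

```text
clock: 3.2
tcp_pos: [0.5856, -0.3408, 0.1411]
ee_rot: [1.58, 2.714, 0.0]
ft_force: [-0.5, 0.6, 0.3]
grip_width: 0.998
```

```bash
python3 - <<'E'
from h import *
o,im=snap("w2"); print(o["tcp_pos"],heading(o),o["clock"])
K,P=cam("wrist",o)
hsv=cv2.cvtColor(im,cv2.COLOR_BGR2HSV)
m=cv2.inRange(hsv,(3,120,60),(20,255,255))
n,l,s,c=cv2.connectedComponentsWithStats(m);i=1+np.argmax(s[1:,4]);print(s[i],c[i])
cn=max(cv2.findContours((l==i).astype(np.uint8),0,1)[0],key=cv2.contourArea)[:,0]
w=ray(K,P,cn,.008)[:,:2]
r=cv2.minAreaRect((w*1000).astype(np.float32)); print(r); b=cv2.boxPoints(r);print(b)
E
```

```text
[ 0.58558462 -0.34075181  0.14111015] (np.float64(119.57274108837288), array([ 1.00760600e-03, -3.75231164e-04, -9.99999422e-01])) 3.2
[ 307  164   22  110 2056] [317.14250973 220.42412451]
((584.802734375, -338.4005126953125), (18.59049415588379, 99.30716705322266), 29.24881935119629)
[[ 552.43164 -299.61914]
 [ 600.9535  -386.26526]
 [ 617.1738  -377.1819 ]
 [ 568.652   -290.53577]]
```

View pics/w2.png

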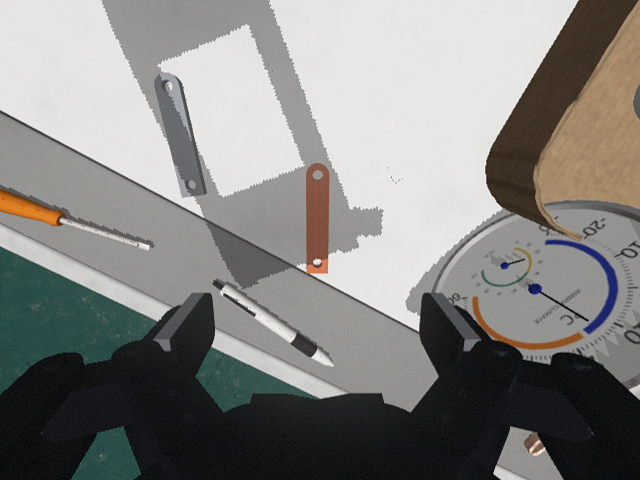

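The copper bar is upright in the wrist view, with its rounded end at (317,165). Its centre is at (0.5848,-0.3384), heading 119.2°, and it measures about 99 x 19 mm, which fits. I'll descend with the jaws partly open.

>>> {"op": "step_arm", "data": {"targets": [{"hand": 0,"x": 2.5,"y": 0.5,"z": 50,"rx": 0,"ry": 0,"rz": 0.005},{"hand": 0,"x": 2.5,"y": 0.5,"z": 90,"rx": 0,"ry": 0,"rz": 0.005},{"hand": 0,"x": 2.5,"y": 0.5,"z": 115,"rx": 0,"ry": 0,"rz": 0.005},{"hand": 0,"x": 2.5,"y": 0.5,"z": 128,"rx": 0,"ry": 0,"rz": 0.005},{"hand": 0,"x": 2.5,"y": 0.5,"z": 134,"rx": 0,"ry": 0,"rz": 0.005},{"hand": 0,"x": 2.5,"y": 0.5,"z": 138,"rx": 0,"ry": 0,"rz": 0.005},{"hand": 0,"x": 2.5,"y": 0.5,"z": 138,"rx": 0,"ry": 0,"rz": 0.005}]}}

```text
clock: 4.12
tcp_pos: [0.5845, -0.3404, 0.0028]
ee_rot: [1.59, 2.708, -0.0]
ft_force: [-0.6, -0.3, -0.6]
grip_width: 0.501
```

```bash
python3 - <<'E'
from h import *
o,im=snap("w3"); print(o["tcp_pos"],heading(o),o["clock"],o["ft_force"])
E
```

```text
[ 0.5844928  -0.34040372  0.00277797] (np.float64(119.16455270632794), array([ 9.46139724e-04, -8.05245640e-04, -9.99999228e-01])) 4.125 [-0.62467621 -0.2696058  -0.59963895]
```

View pics/w3.png

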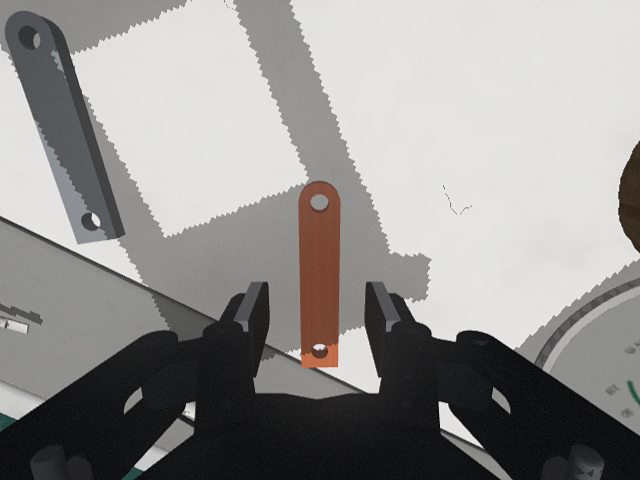

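>>> {"op": "step_arm", "data": {"targets": [{"hand": 0,"x": 1.5,"y": 0,"z": 1.5,"rx": 0,"ry": 0,"rz": 0},{"hand": 1,"x": 1.5,"y": 0,"z": 1.5,"rx": 0,"ry": 0,"rz": 0},{"hand": 1,"x": 1.5,"y": 0,"z": 1.5,"rx": 0,"ry": 0,"rz": 0},{"hand": 1,"x": 1.5,"y": 0,"z": 1.5,"rx": 0,"ry": 0,"rz": 0},{"hand": 1,"x": 1.5,"y": 0,"z": 1.5,"rx": 0,"ry": 0,"rz": 0},{"hand": 1,"x": 1.5,"y": 0,"z": 1.5,"rx": 0,"ry": 0,"rz": 0}]}}

```text
clock: 4.92
tcp_pos: [0.5834, -0.3388, 0.0005]
ee_rot: [-1.591, -2.709, 0.0]
ft_force: [-0.3, 0.1, 0.6]
grip_width: 0.001
```

```bash
python3 - <<'E'
from h import *
o=monitor.get_obs(); print(o["tcp_pos"],heading(o),o["clock"],o["ft_force"],o["grip_width"]*85)
E
```

```text
[ 5.83357481e-01 -3.38782575e-01  5.08368037e-04] (np.float64(119.16394756002695), array([-1.88918835e-05, -1.01166469e-05, -1.00000000e+00])) 4.925 [-0.2540057   0.07110992  0.56730869] 0.04303424963655687
```

```bash
python3 - <<'E'
from h import *
o,im=snap("w4")
E
```

```text
(no output)
```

View pics/w4.png

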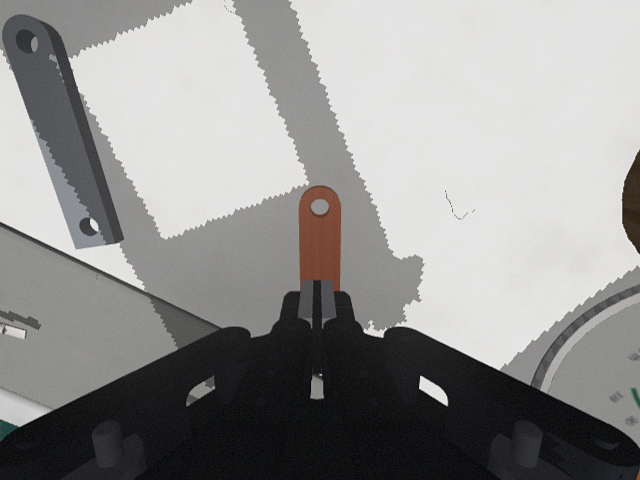

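The jaws shut fully (width 0) without taking the bar, and the tips appear to be above it. I'll check from the side with the scene camera.

```bash
python3 - <<'E'
from h import *
o,im=snap("s4","scene")
K,P=cam("scene"); p=proj(K,P,[o["tcp_pos"],[0.585,-0.340,0.004]]);print(p)
u,v=p[0].astype(int)
cv2.imwrite("pics/s4z.png",cv2.resize(im[v-60:v+40,u-70:u+70],None,fx=5.5,fy=5.5,interpolation=cv2.INTER_CUBIC)); print(u-70,v-60)
E
```

```text
[[413.54193932 334.7504988 ]
 [414.57282315 334.1734004 ]]
343 274
```

View pics/s4z.png

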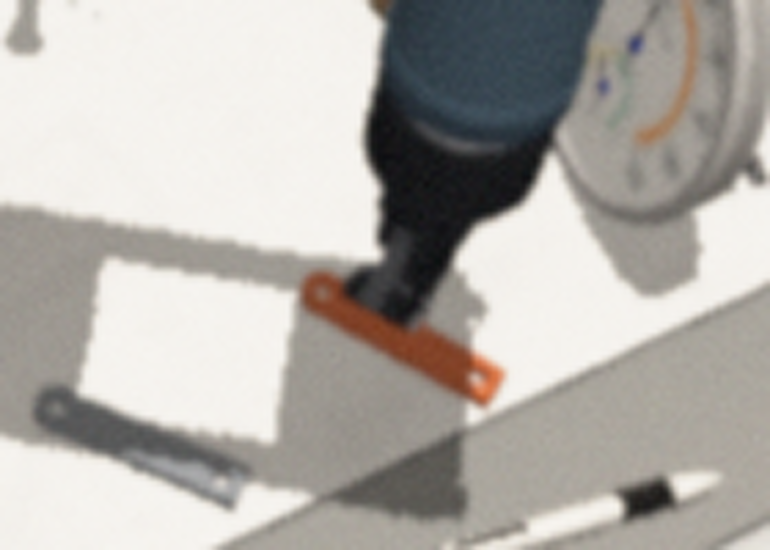

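The closed tips rest at bar-top height, so the physical tips sit several mm behind the TCP at this opening. I'll lift, open to about 34 mm, and go lower under force watch.

>>> {"op": "step_arm", "data": {"targets": [{"hand": 1,"x": 0,"y": 0,"z": -15,"rx": 0,"ry": 0,"rz": 0},{"hand": 0.2,"x": 0,"y": 1,"z": -15,"rx": 0,"ry": 0,"rz": 0},{"hand": 0.2,"x": 0,"y": 1,"z": -15,"rx": 0,"ry": 0,"rz": 0},{"hand": 0.2,"x": 0,"y": 1,"z": -15,"rx": 0,"ry": 0,"rz": 0},{"hand": 0.2,"x": 0,"y": 1,"z": -6,"rx": 0,"ry": 0,"rz": 0},{"hand": 0.2,"x": 0,"y": 1,"z": -3,"rx": 0,"ry": 0,"rz": 0},{"hand": 0.2,"x": 0,"y": 1,"z": 0,"rx": 0,"ry": 0,"rz": 0},{"hand": 0.2,"x": 0,"y": 1,"z": 2,"rx": 0,"ry": 0,"rz": 0},{"hand": 0.2,"x": 0,"y": 1,"z": 2,"rx": 0,"ry": 0,"rz": 0}]}}

```text
clock: 6.15
tcp_pos: [0.5842, -0.3383, -0.0017]
ee_rot: [-1.591, -2.709, -0.0]
ft_force: [-0.0, 0.4, 0.1]
grip_width: 0.396
```

```bash
python3 - <<'E'
from h import *
o,im=snap("w5"); print(o["tcp_pos"],heading(o),o["clock"],o["ft_force"],o["grip_width"]*85)
E
```

```text
[ 0.58416335 -0.33825126 -0.00168405] (np.float64(119.16240441835006), array([-2.07226298e-04,  1.86779981e-04, -9.99999961e-01])) 6.15 [-0.03615676  0.41692351  0.06820457] 33.69145129799114
```

View pics/w5.png

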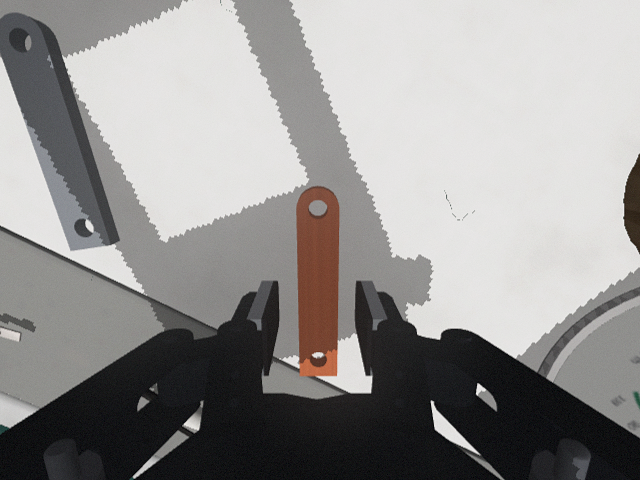

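>>> {"op": "step_arm", "data": {"targets": [{"hand": 0.2,"x": 0,"y": 0,"z": 1,"rx": 0,"ry": 0,"rz": 0},{"hand": 0.2,"x": 0,"y": 0,"z": 2,"rx": 0,"ry": 0,"rz": 0},{"hand": 0.2,"x": 0,"y": 0,"z": 2,"rx": 0,"ry": 0,"rz": 0}]}}

```text
clock: 6.58
tcp_pos: [0.5842, -0.3383, -0.0035]
ee_rot: [-1.591, -2.709, -0.0]
ft_force: [0.6, -0.3, -0.2]
grip_width: 0.404
```

>>> {"op": "step_arm", "data": {"targets": [{"hand": 0.2,"x": 0,"y": 0,"z": 1,"rx": 0,"ry": 0,"rz": 0},{"hand": 0.2,"x": 0,"y": 0,"z": 1,"rx": 0,"ry": 0,"rz": 0}]}}

```text
clock: 6.82
tcp_pos: [0.5841, -0.3383, -0.0046]
ee_rot: [-1.59, -2.709, -0.0]
ft_force: [-0.3, 1.1, -0.0]
grip_width: 0.4
```

>>> {"op": "step_arm", "data": {"targets": [{"hand": 0.2,"x": 0,"y": 0,"z": 1,"rx": 0,"ry": 0,"rz": 0},{"hand": 0.2,"x": 0,"y": 0,"z": 1,"rx": 0,"ry": 0,"rz": 0}]}}

```text
clock: 7.08
tcp_pos: [0.5842, -0.3382, -0.0056]
ee_rot: [-1.59, -2.709, -0.0]
ft_force: [-0.4, -0.1, 0.2]
grip_width: 0.403
```

>>> {"op": "step_arm", "data": {"targets": [{"hand": 0.2,"x": 0,"y": 0,"z": 1,"rx": 0,"ry": 0,"rz": 0},{"hand": 0.2,"x": 0,"y": 0,"z": 1,"rx": 0,"ry": 0,"rz": 0}]}}

```text
clock: 7.32
tcp_pos: [0.5842, -0.3382, -0.0066]
ee_rot: [-1.591, -2.709, -0.0]
ft_force: [-0.3, -0.4, 0.2]
grip_width: 0.398
```

```bash
python3 - <<'E'
from h import *
o,im=snap("s5","scene"); print(o["tcp_pos"],o["ft_force"])
cv2.imwrite("pics/s5z.png",cv2.resize(im[274:374,343:483],None,fx=5.5,fy=5.5,interpolation=cv2.INTER_CUBIC))
E
```

```text
[ 0.58416254 -0.33821761 -0.00661415] [-0.2619111  -0.39070872  0.20758751]
```

View pics/s5z.png

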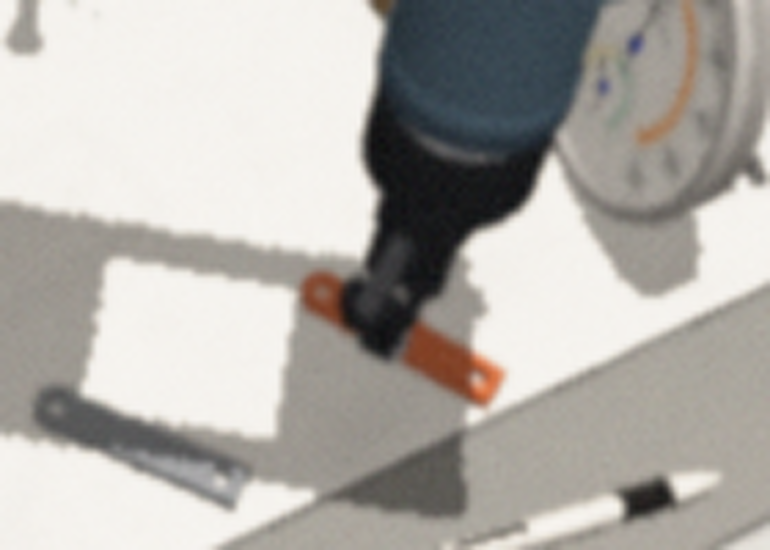

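>>> {"op": "step_arm", "data": {"targets": [{"hand": 0.2,"x": 0,"y": 0,"z": 1,"rx": 0,"ry": 0,"rz": 0},{"hand": 0.2,"x": 0,"y": 0,"z": 1,"rx": 0,"ry": 0,"rz": 0}]}}

```text
clock: 7.62
tcp_pos: [0.5842, -0.3383, -0.0076]
ee_rot: [-1.591, -2.709, -0.0]
ft_force: [0.3, 0.7, 0.0]
grip_width: 0.398
```

```bash
python3 - <<'E'
from h import *
o=monitor.get_obs(); print(o["tcp_pos"],o["ft_force"])
K,P=cam("scene"); M=R.from_rotvec(o["ee_rot"]).as_matrix()
for y in (-17,-22,-26):
  for x in (-11,0,11):
    p=o["tcp_pos"]+M@np.array([x,y,0])/1000
    print(x,y,[proj(K,P,[p[0],p[1],z])[0].round(1).tolist() for z in (0,.005,.01)])
E
```

```text
[ 0.58416747 -0.33827458 -0.00757364] [0.25319179 0.66289423 0.03940712]
-11 -17 [[414.5, 341.6], [414.8, 340.6], [415.1, 339.6]]
0 -17 [[410.6, 339.4], [410.9, 338.4], [411.2, 337.4]]
11 -17 [[406.7, 337.2], [407.0, 336.2], [407.3, 335.2]]
-11 -22 [[413.6, 343.1], [413.9, 342.1], [414.2, 341.1]]
0 -22 [[409.7, 340.9], [410.0, 339.9], [410.3, 338.9]]
11 -22 [[405.8, 338.7], [406.1, 337.7], [406.4, 336.7]]
-11 -26 [[412.8, 344.2], [413.2, 343.3], [413.5, 342.3]]
0 -26 [[408.9, 342.0], [409.2, 341.0], [409.5, 340.0]]
11 -26 [[405.1, 339.8], [405.4, 338.8], [405.6, 337.8]]
```

>>> {"op": "step_arm", "data": {"targets": [{"hand": 0.2,"x": 0,"y": 0,"z": 1,"rx": 0,"ry": 0,"rz": 0},{"hand": 0.2,"x": 0,"y": 0,"z": 2,"rx": 0,"ry": 0,"rz": 0},{"hand": 0.2,"x": 0,"y": 0,"z": 2,"rx": 0,"ry": 0,"rz": 0}]}}

```text
clock: 8.0
tcp_pos: [0.5842, -0.3382, -0.0096]
ee_rot: [-1.59, -2.709, -0.0]
ft_force: [0.1, -0.6, -0.2]
grip_width: 0.4
```

>>> {"op": "step_arm", "data": {"targets": [{"hand": 0.2,"x": 0,"y": 0,"z": 1,"rx": 0,"ry": 0,"rz": 0},{"hand": 0.2,"x": 0,"y": 0,"z": 1,"rx": 0,"ry": 0,"rz": 0}]}}

```text
clock: 8.25
tcp_pos: [0.5842, -0.3382, -0.0106]
ee_rot: [-1.591, -2.709, -0.0]
ft_force: [0.4, -0.1, -0.8]
grip_width: 0.398
```

```bash
python3 - <<'E'
from h import *
o,im=snap("s6","scene"); print(o["tcp_pos"],o["ft_force"])
cv2.imwrite("pics/s6z.png",cv2.resize(im[304:354,373:443],None,fx=11,fy=11,interpolation=cv2.INTER_CUBIC))
o,im=snap("w6")
E
```

```text
[ 0.58419385 -0.33822712 -0.01057165] [ 0.44379517 -0.10713104 -0.75721893]
```

View pics/s6z.png

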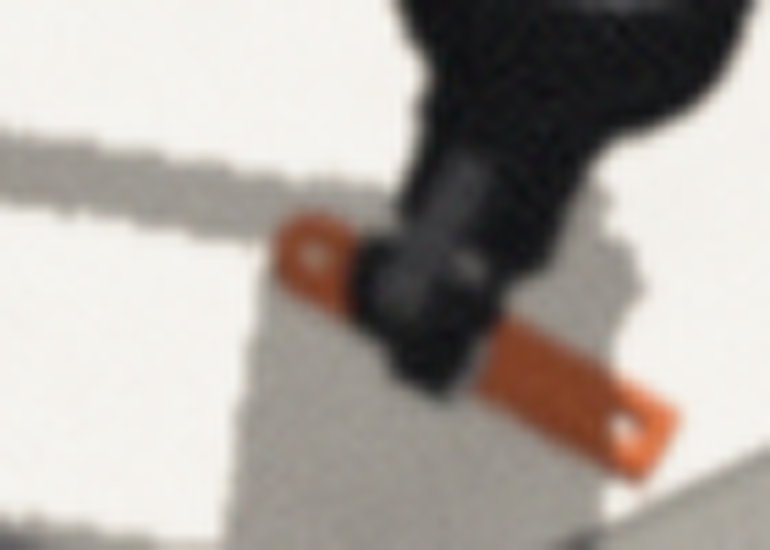

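View pics/w6.png

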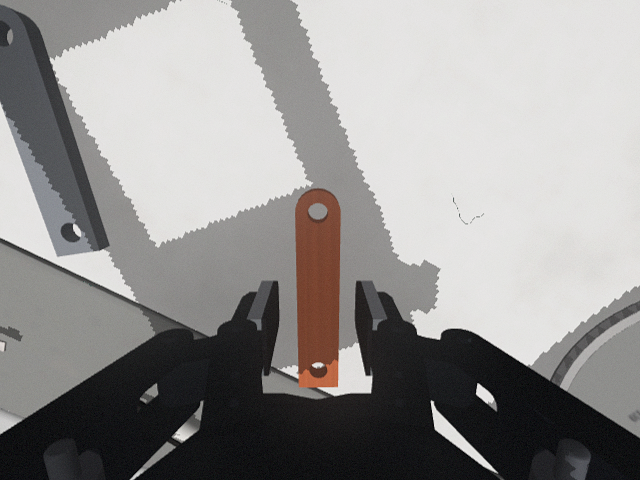

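By the wrist view's own depth, the pad tips (gap 278–356 px at 33.7 mm, so depth 149 mm) are still well above the bar top (depth about 163 mm). The real tips are therefore about 30 mm behind the TCP at this opening. I'll keep descending with checks.

>>> {"op": "step_arm", "data": {"targets": [{"hand": 0.2,"x": 0,"y": 0,"z": 2,"rx": 0,"ry": 0,"rz": 0},{"hand": 0.2,"x": 0,"y": 0,"z": 4,"rx": 0,"ry": 0,"rz": 0},{"hand": 0.2,"x": 0,"y": 0,"z": 4,"rx": 0,"ry": 0,"rz": 0}]}}

```text
clock: 8.72
tcp_pos: [0.584, -0.3382, -0.0148]
ee_rot: [-1.59, -2.709, -0.0]
ft_force: [0.8, -0.4, -0.3]
grip_width: 0.402
```

>>> {"op": "step_arm", "data": {"targets": [{"hand": 0.2,"x": 0,"y": 0,"z": 2,"rx": 0,"ry": 0,"rz": 0},{"hand": 0.2,"x": 0,"y": 0,"z": 4,"rx": 0,"ry": 0,"rz": 0},{"hand": 0.2,"x": 0,"y": 0,"z": 4,"rx": 0,"ry": 0,"rz": 0}]}}

```text
clock: 9.1
tcp_pos: [0.5841, -0.3382, -0.0188]
ee_rot: [-1.59, -2.709, -0.0]
ft_force: [-0.1, -0.4, -0.7]
grip_width: 0.399
```

```bash
python3 - <<'E'
from h import *
o,im=snap("w7"); print(o["tcp_pos"],o["ft_force"],o["clock"])
E
```

```text
[ 0.58406655 -0.33817143 -0.01877076] [-0.10599401 -0.44525675 -0.6541982 ] 9.1
```

View pics/w7.png

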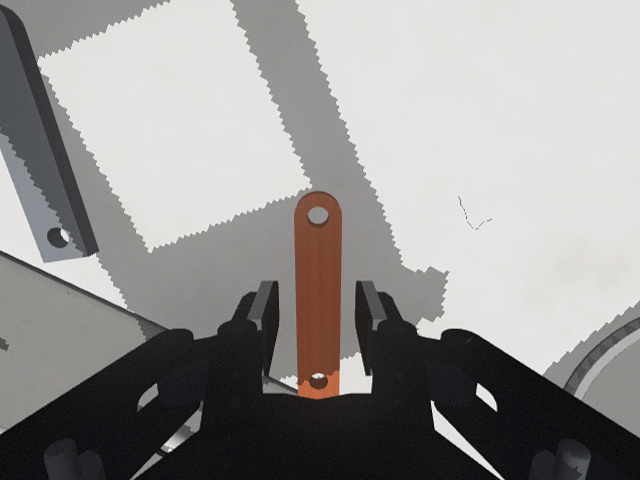

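>>> {"op": "step_arm", "data": {"targets": [{"hand": 0.2,"x": 0,"y": 0,"z": 2,"rx": 0,"ry": 0,"rz": 0},{"hand": 0.2,"x": 0,"y": 0,"z": 4,"rx": 0,"ry": 0,"rz": 0},{"hand": 0.2,"x": 0,"y": 0,"z": 4,"rx": 0,"ry": 0,"rz": 0}]}}

```text
clock: 9.52
tcp_pos: [0.584, -0.3381, -0.0228]
ee_rot: [-1.59, -2.709, -0.0]
ft_force: [-0.6, 0.7, -0.9]
grip_width: 0.4
```

>>> {"op": "step_arm", "data": {"targets": [{"hand": 0.2,"x": 0,"y": 0,"z": 1.5,"rx": 0,"ry": 0,"rz": 0},{"hand": 0.2,"x": 0,"y": 0,"z": 3,"rx": 0,"ry": 0,"rz": 0},{"hand": 0.2,"x": 0,"y": 0,"z": 3,"rx": 0,"ry": 0,"rz": 0}]}}

```text
clock: 9.9
tcp_pos: [0.5841, -0.3382, -0.0257]
ee_rot: [-1.59, -2.709, -0.0]
ft_force: [-0.7, 0.2, 0.1]
grip_width: 0.396
```

```bash
python3 - <<'E'
from h import *
o,im=snap("w8"); print(o["tcp_pos"],o["ft_force"],o["clock"])
o,im=snap("s8","scene")
cv2.imwrite("pics/s8z.png",cv2.resize(im[304:354,373:443],None,fx=11,fy=11,interpolation=cv2.INTER_CUBIC))
E
```

```text
[ 0.5841074  -0.33817944 -0.02569661] [-0.67625205  0.19105623  0.08513201] 9.9
```

View pics/w8.png

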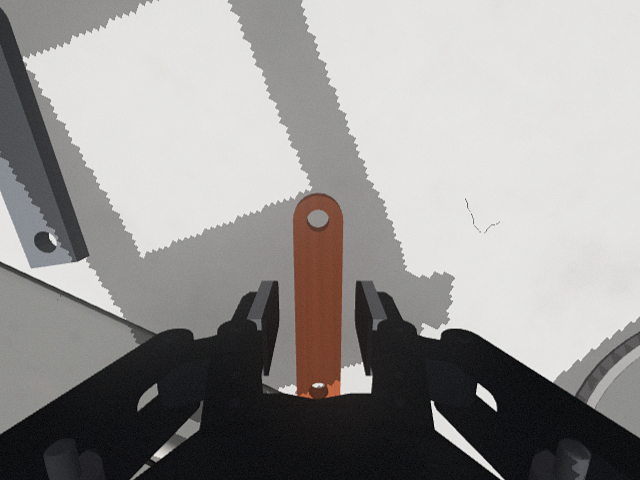

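View pics/s8z.png

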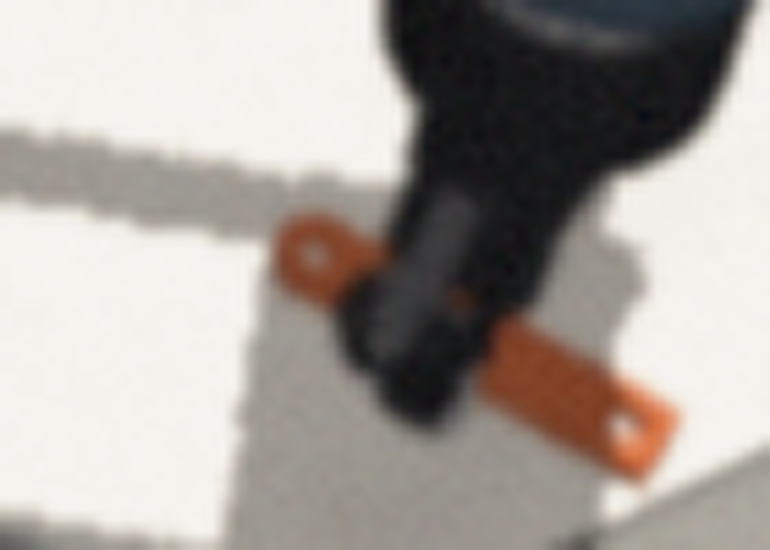

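>>> {"op": "step_arm", "data": {"targets": [{"hand": 0.2,"x": 0,"y": 0,"z": 1,"rx": 0,"ry": 0,"rz": 0},{"hand": 0.2,"x": 0,"y": 0,"z": 2,"rx": 0,"ry": 0,"rz": 0},{"hand": 0.2,"x": 0,"y": 0,"z": 2,"rx": 0,"ry": 0,"rz": 0}]}}

```text
clock: 10.38
tcp_pos: [0.5844, -0.3384, -0.026]
ee_rot: [1.59, 2.709, -0.0]
ft_force: [-2.7, 0.8, 7.8]
grip_width: 0.403
```

>>> {"op": "step_arm", "data": {"targets": [{"hand": 0.2,"x": 0,"y": 0,"z": 1,"rx": 0,"ry": 0,"rz": 0},{"hand": 0.2,"x": 0,"y": 0,"z": 1,"rx": 0,"ry": 0,"rz": 0}]}}

```text
clock: 10.62
tcp_pos: [0.5844, -0.3384, -0.0261]
ee_rot: [1.59, 2.709, -0.001]
ft_force: [-4.8, 3.0, 13.8]
grip_width: 0.401
```

Contact with the bench came at TCP z = -26.0 mm (force 14 N). I back off to about 2.3 mm above contact, then close.

>>> {"op": "step_arm", "data": {"targets": [{"hand": 0.2,"x": 0,"y": 0,"z": -5,"rx": 0,"ry": 0,"rz": 0},{"hand": 0.2,"x": 0,"y": 0,"z": -5,"rx": 0,"ry": 0,"rz": 0},{"hand": 1,"x": 0,"y": 0,"z": -5,"rx": 0,"ry": 0,"rz": 0},{"hand": 1,"x": 0,"y": 0,"z": -5,"rx": 0,"ry": 0,"rz": 0},{"hand": 1,"x": 0,"y": 0,"z": -5,"rx": 0,"ry": 0,"rz": 0},{"hand": 1,"x": 0,"y": 0,"z": -5,"rx": 0,"ry": 0,"rz": 0}]}}

```text
clock: 11.38
tcp_pos: [0.5843, -0.3383, -0.0235]
ee_rot: [1.591, 2.709, -0.0]
ft_force: [0.2, 0.8, 2.8]
grip_width: 0.203
```

```bash
python3 - <<'E'
from h import *
o=monitor.get_obs(); print(o["tcp_pos"],heading(o),o["ft_force"],o["clock"],o["grip_width"]*85)
E
```

```text
[ 0.58428384 -0.33834554 -0.02348692] (np.float64(119.16588464203626), array([ 7.39900862e-05, -4.61749027e-05, -9.99999996e-01])) [0.16717913 0.77136141 2.84175181] 11.375 17.26199318783815
```

The grip stopped at 0.203 on the bar. Lift and look.

>>> {"op": "step_arm", "data": {"targets": [{"hand": 1,"x": 0,"y": 0,"z": -10,"rx": 0,"ry": 0,"rz": 0},{"hand": 1,"x": 0,"y": 0,"z": -40,"rx": 0,"ry": 0,"rz": 0},{"hand": 1,"x": 0,"y": 0,"z": -90,"rx": 0,"ry": 0,"rz": 0},{"hand": 1,"x": 0,"y": 0,"z": -110,"rx": 0,"ry": 0,"rz": 0},{"hand": 1,"x": 0,"y": 0,"z": -110,"rx": 0,"ry": 0,"rz": 0}]}}

```text
clock: 12.0
tcp_pos: [0.5853, -0.3391, 0.0889]
ee_rot: [1.588, 2.706, -0.001]
ft_force: [0.8, -0.3, -1.7]
grip_width: 0.21
```

```bash
python3 - <<'E'
from h import *
o,im=snap("w9"); print(o["tcp_pos"],heading(o),o["ft_force"],o["clock"],o["grip_width"]*85)
hsv=cv2.cvtColor(im,cv2.COLOR_BGR2HSV)
m=cv2.inRange(hsv,(3,120,60),(20,255,255))
for r in range(170,300,10):
    xs=np.flatnonzero(m[r]); xs=xs[(xs>250)&(xs<400)]
    if len(xs): print(r,xs.min(),xs.max(),(xs.min()+xs.max())/2)
E
```

```text
[ 0.5853097  -0.3391248   0.08890459] (np.float64(119.16447486396393), array([ 0.00333003, -0.00272483, -0.99999074])) [ 0.75861631 -0.34851573 -1.68558458] 12.0 17.822413254621175
200 301 331 316.0
210 294 339 316.5
220 293 340 316.5
230 293 340 316.5
240 293 340 316.5
250 293 340 316.5
260 293 340 316.5
270 293 339 316.0
280 294 339 316.5
290 296 337 316.5
```

View pics/w9.png

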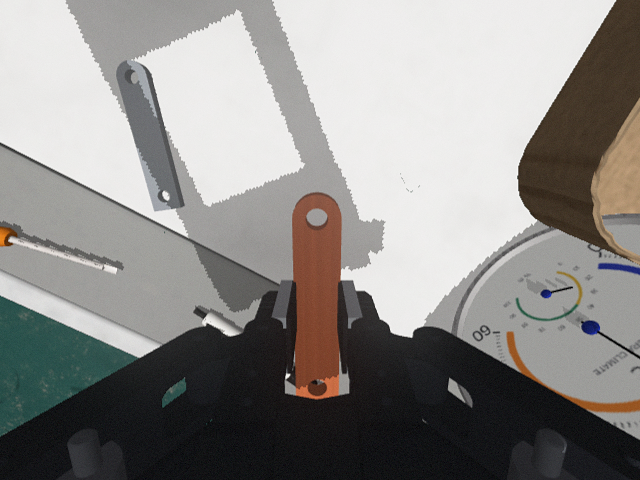

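The bar is held level and centred: its columns 293–340 are symmetric and the rounded tip is at (316,192), 50 mm ahead of the tool. I'll carry it above the nest.

>>> {"op": "step_arm", "data": {"targets": [{"hand": 1,"x": 0,"y": 0,"z": -41,"rx": 0,"ry": 0,"rz": 0},{"hand": 1,"x": 50,"y": 24,"z": -41,"rx": 0,"ry": 0,"rz": 0.1},{"hand": 1,"x": 100,"y": 47,"z": -41,"rx": 0,"ry": 0,"rz": 0.22},{"hand": 1,"x": 150,"y": 71,"z": -41,"rx": 0,"ry": 0,"rz": 0.34},{"hand": 1,"x": 200,"y": 95,"z": -41,"rx": 0,"ry": 0,"rz": 0.449},{"hand": 1,"x": 250,"y": 118,"z": -41,"rx": 0,"ry": 0,"rz": 0.449},{"hand": 1,"x": 300,"y": 142,"z": -41,"rx": 0,"ry": 0,"rz": 0.449},{"hand": 1,"x": 340,"y": 161,"z": -41,"rx": 0,"ry": 0,"rz": 0.449},{"hand": 1,"x": 361.7,"y": 171.1,"z": -20,"rx": 0,"ry": 0,"rz": 0.449},{"hand": 1,"x": 361.7,"y": 171.1,"z": 20,"rx": 0,"ry": 0,"rz": 0.449},{"hand": 1,"x": 361.7,"y": 171.1,"z": 45,"rx": 0,"ry": 0,"rz": 0.449},{"hand": 1,"x": 361.7,"y": 171.1,"z": 53,"rx": 0,"ry": 0,"rz": 0.449},{"hand": 1,"x": 361.7,"y": 171.1,"z": 53,"rx": 0,"ry": 0,"rz": 0.449},{"hand": 1,"x": 361.7,"y": 171.1,"z": 53,"rx": 0,"ry": 0,"rz": 0.449}]}}

```text
clock: 13.8
tcp_pos: [0.5582, 0.0607, 0.0343]
ee_rot: [2.153, 2.286, 0.001]
ft_force: [0.6, -0.1, -0.8]
grip_width: 0.21
```

```bash
python3 - <<'E'
from h import *
o,im=snap("w10"); print(o["tcp_pos"],heading(o),o["ft_force"],o["clock"],o["grip_width"]*85)
cv2.imwrite("pics/w10z.png",cv2.resize(im[60:310,210:420],None,fx=2.4,fy=2.4,interpolation=cv2.INTER_CUBIC))
E
```

```text
[0.5581573  0.06070243 0.03432763] (np.float64(93.42008396850072), array([ 1.49390102e-03, -1.37987081e-04, -9.99998875e-01])) [ 0.63325525 -0.11891535 -0.84446407] 13.8 17.840779827746548
```

View pics/w10z.png

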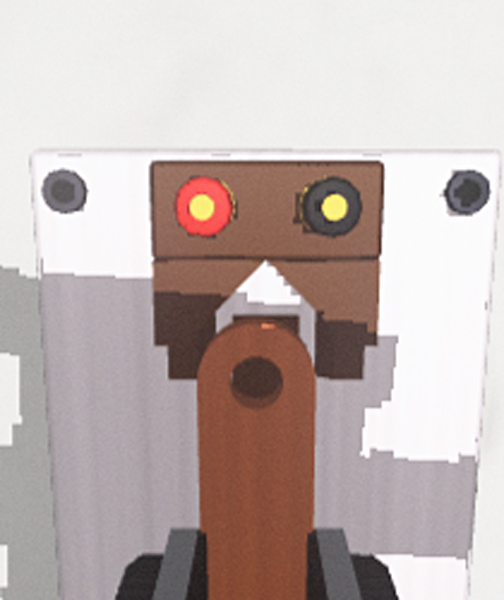

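In the image the bar centreline is at column 316.7, but the vee apex and post midpoint are at 320.9–321.9, about 2.3 mm to tool +y. Lengthwise it is about 2 mm short of home, which is good. I'll shift and lower to just above the rails.

>>> {"op": "step_arm", "data": {"targets": [{"hand": 1,"x": 0,"y": 2.3,"z": 10,"rx": 0,"ry": 0,"rz": 0},{"hand": 1,"x": 0,"y": 2.3,"z": 20,"rx": 0,"ry": 0,"rz": 0},{"hand": 1,"x": 0,"y": 2.3,"z": 28,"rx": 0,"ry": 0,"rz": 0},{"hand": 1,"x": 0,"y": 2.3,"z": 28,"rx": 0,"ry": 0,"rz": 0},{"hand": 1,"x": 0,"y": 2.3,"z": 28,"rx": 0,"ry": 0,"rz": 0}]}}

```text
clock: 14.48
tcp_pos: [0.5597, 0.0611, 0.0055]
ee_rot: [-2.154, -2.287, 0.0]
ft_force: [0.2, -0.2, -1.4]
grip_width: 0.208
```

```bash
python3 - <<'E'
from h import *
o,im=snap("w11"); print(o["tcp_pos"],heading(o),o["ft_force"],o["clock"],o["grip_width"]*85)
cv2.imwrite("pics/w11z.png",cv2.resize(im[40:290,210:420],None,fx=2.4,fy=2.4,interpolation=cv2.INTER_CUBIC))
o,im=snap("s11","scene"); K,P=cam("scene"); u,v=proj(K,P,[.558,.06,.02])[0].astype(int); print(u,v)
cv2.imwrite("pics/s11z.png",cv2.resize(im[v-50:v+50,u-70:u+70],None,fx=5,fy=5,interpolation=cv2.INTER_CUBIC))
E
```

```text
[0.55973355 0.06108965 0.0054762 ] (np.float64(93.43831648450006), array([-4.84828534e-05,  2.37878305e-05, -9.99999999e-01])) [ 0.16687106 -0.17398429 -1.3804591 ] 14.475 17.68792696538705
333 229
```

View pics/w11z.png

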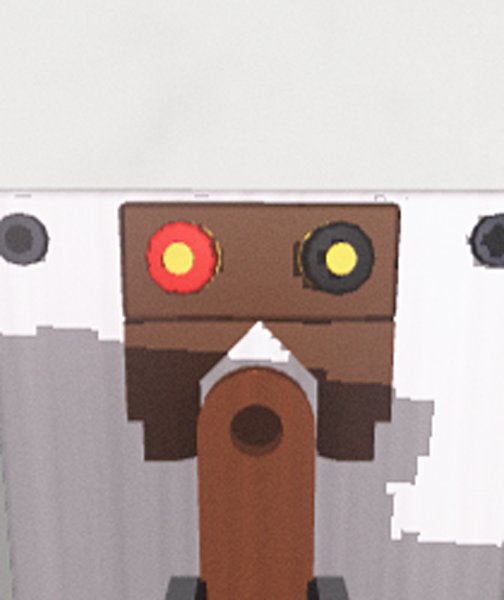

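View pics/s11z.png

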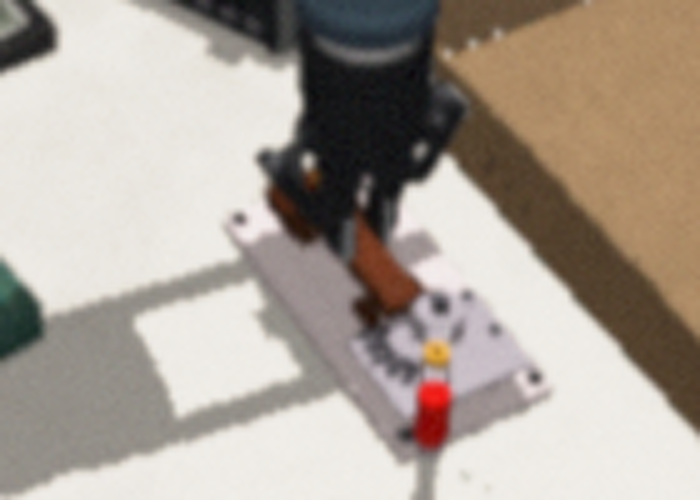

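Remaining offsets are about +0.5 mm laterally and 1.9 mm short of home. I'll shift slightly back for margin and lower slowly.

>>> {"op": "step_arm", "data": {"targets": [{"hand": 1,"x": -1,"y": 0.5,"z": 2,"rx": 0,"ry": 0,"rz": 0},{"hand": 1,"x": -1,"y": 0.5,"z": 5,"rx": 0,"ry": 0,"rz": 0},{"hand": 1,"x": -1,"y": 0.5,"z": 7,"rx": 0,"ry": 0,"rz": 0},{"hand": 1,"x": -1,"y": 0.5,"z": 9,"rx": 0,"ry": 0,"rz": 0},{"hand": 1,"x": -1,"y": 0.5,"z": 10,"rx": 0,"ry": 0,"rz": 0},{"hand": 1,"x": -1,"y": 0.5,"z": 10,"rx": 0,"ry": 0,"rz": 0}]}}

```text
clock: 15.32
tcp_pos: [0.5602, 0.0601, -0.0046]
ee_rot: [-2.154, -2.287, 0.0]
ft_force: [0.4, 0.5, -0.6]
grip_width: 0.207
```

```bash
python3 - <<'E'
from h import *
o,im=snap("w12"); print(o["tcp_pos"],heading(o),o["ft_force"],o["clock"],o["grip_width"]*85)
cv2.imwrite("pics/w12z.png",cv2.resize(im[40:290,210:420],None,fx=2.4,fy=2.4,interpolation=cv2.INTER_CUBIC))
E
```

```text
[ 0.56016396  0.06010239 -0.00459444] (np.float64(93.4393200608998), array([-2.07840797e-04,  1.85459622e-05, -9.99999978e-01])) [ 0.35465466  0.48018909 -0.64572387] 15.325 17.555635071991297
```

View pics/w12z.png

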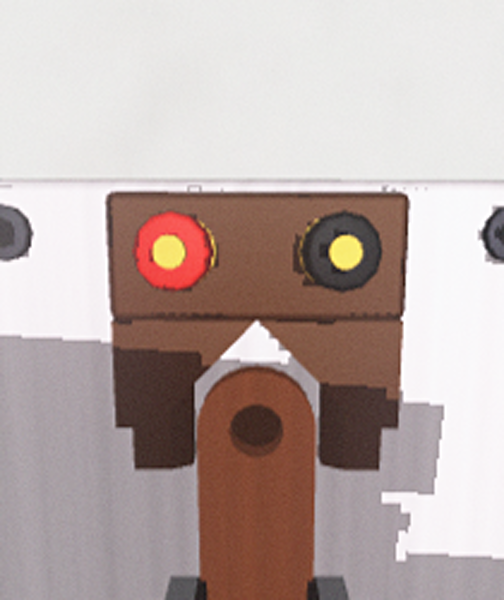

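The bar is centred between the rails (bar 197–317, rails 194–320) with no side force. I'll set it down the last 3 mm.

>>> {"op": "step_arm", "data": {"targets": [{"hand": 1,"x": 0,"y": 0,"z": 1,"rx": 0,"ry": 0,"rz": 0},{"hand": 1,"x": 0,"y": 0,"z": 2,"rx": 0,"ry": 0,"rz": 0},{"hand": 1,"x": 0,"y": 0,"z": 2.5,"rx": 0,"ry": 0,"rz": 0},{"hand": 1,"x": 0,"y": 0,"z": 3,"rx": 0,"ry": 0,"rz": 0},{"hand": 1,"x": 0,"y": 0,"z": 3,"rx": 0,"ry": 0,"rz": 0}]}}

```text
clock: 16.0
tcp_pos: [0.5602, 0.0601, -0.0075]
ee_rot: [2.154, 2.287, 0.0]
ft_force: [0.3, 0.3, -1.2]
grip_width: 0.207
```

>>> {"op": "step_arm", "data": {"targets": [{"hand": 1,"x": 0,"y": 0,"z": 0.5,"rx": 0,"ry": 0,"rz": 0},{"hand": 1,"x": 0,"y": 0,"z": 0.8,"rx": 0,"ry": 0,"rz": 0},{"hand": 1,"x": 0,"y": 0,"z": 0.8,"rx": 0,"ry": 0,"rz": 0}]}}

```text
clock: 16.38
tcp_pos: [0.5603, 0.0601, -0.0075]
ee_rot: [2.153, 2.287, 0.0]
ft_force: [-1.1, -0.5, 5.7]
grip_width: 0.209
```

>>> {"op": "step_arm", "data": {"targets": [{"hand": 1,"x": 0,"y": 0,"z": -0.4,"rx": 0,"ry": 0,"rz": 0},{"hand": 0.4,"x": 0,"y": 0,"z": -0.4,"rx": 0,"ry": 0,"rz": 0},{"hand": 0.2,"x": 0,"y": 0,"z": -0.4,"rx": 0,"ry": 0,"rz": 0},{"hand": 0.2,"x": 0,"y": 0,"z": -0.4,"rx": 0,"ry": 0,"rz": 0},{"hand": 0.2,"x": 0,"y": 0,"z": -10,"rx": 0,"ry": 0,"rz": 0},{"hand": 0.2,"x": 0,"y": 0,"z": -40,"rx": 0,"ry": 0,"rz": 0},{"hand": 0.2,"x": 0,"y": 0,"z": -90,"rx": 0,"ry": 0,"rz": 0},{"hand": 0.0,"x": 0,"y": 0,"z": -150,"rx": 0,"ry": 0,"rz": 0},{"hand": 0.0,"x": 0,"y": 0,"z": -160,"rx": 0,"ry": 0,"rz": 0},{"hand": 0.0,"x": 0,"y": 0,"z": -160,"rx": 0,"ry": 0,"rz": 0}]}}

```text
clock: 17.62
tcp_pos: [0.5607, 0.0601, 0.1528]
ee_rot: [2.153, 2.286, 0.002]
ft_force: [0.5, 0.5, -0.4]
grip_width: 0.506
```

```bash
python3 - <<'E'
from h import *
o,im=snap("w13"); print(o["tcp_pos"],heading(o),o["ft_force"],o["clock"],o["grip_width"]*85)
cv2.imwrite("pics/w13z.png",cv2.resize(im[100:400,200:440],None,fx=2,fy=2,interpolation=cv2.INTER_CUBIC))
E
```

```text
[0.56065346 0.0600704  0.15281826] (np.float64(93.43773838364719), array([ 2.31848285e-03, -2.10606931e-04, -9.99997290e-01])) [ 0.53397892  0.46746903 -0.43908223] 17.625 42.993230992011824
```

View pics/w13z.png

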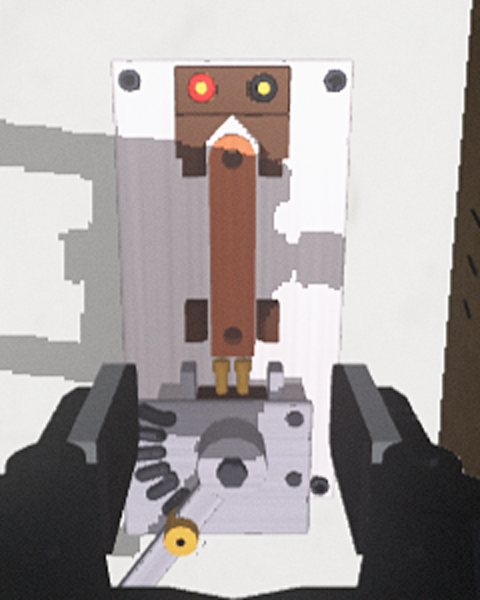

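The bar lies flat and released in the nest (rounded end in the vee at zoom (232,135), square end just ahead of the contacts). Next I move above the handle with the jaws tangential.

>>> {"op": "step_arm", "data": {"targets": [{"hand": 0,"x": -50,"y": -17,"z": 0,"rx": 0,"ry": 0,"rz": 0.15},{"hand": 0,"x": -100,"y": -34,"z": 0,"rx": 0,"ry": 0,"rz": 0.33},{"hand": 0,"x": -150,"y": -50,"z": 10,"rx": 0,"ry": 0,"rz": 0.5},{"hand": 0,"x": -164.9,"y": -55.5,"z": 25,"rx": 0,"ry": 0,"rz": 0.611},{"hand": 0,"x": -164.9,"y": -55.5,"z": 25,"rx": 0,"ry": 0,"rz": 0.611},{"hand": 0,"x": -164.9,"y": -55.5,"z": 25,"rx": 0,"ry": 0,"rz": 0.611}]}}

```text
clock: 18.42
tcp_pos: [0.5144, -0.1069, 0.126]
ee_rot: [-2.739, -1.536, 0.001]
ft_force: [0.0, 0.4, 0.5]
grip_width: 0.499
```

```bash
python3 - <<'E'
from h import *
o,im=snap("w14"); print(o["tcp_pos"],heading(o),o["ft_force"],o["clock"],o["grip_width"]*85)
hsv=cv2.cvtColor(im,cv2.COLOR_BGR2HSV)
red=cv2.inRange(hsv,(0,150,150),(8,255,255))|cv2.inRange(hsv,(172,150,150),(180,255,255))
n,l,s,c=cv2.connectedComponentsWithStats(red)
K,P=cam("wrist",o)
for i in range(1,n):
    if s[i,4]>150: print(s[i],c[i],ray(K,P,c[i],.101))
goto(0.5152,-0.1078,0.044,58.44,o)
E
```

```text
[ 0.5143554  -0.10694953  0.12596326] (np.float64(58.562211179949166), array([-0.00172673,  0.00119302, -0.9999978 ])) [0.02155047 0.43398161 0.52722192] 18.425 42.40993169674021
delta mm [-0.3  1.3 82. ] rot [-0.0021 -0.0001  0.0021] rows lin 1.3 rot 0.0
```

View pics/w14.png

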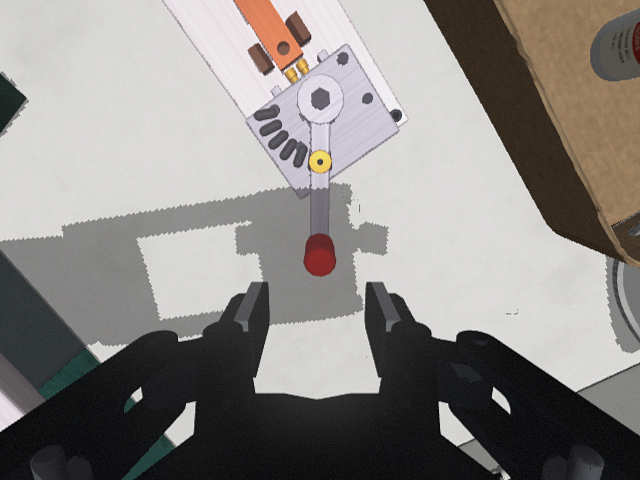

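The handle is between the jaws (about (320,262)), 1–2 mm off. I'll descend and grip it.

>>> {"op": "step_arm", "data": {"targets": [{"hand": 0,"x": 0.5,"y": 1.7,"z": 25,"rx": 0,"ry": 0,"rz": 0.002},{"hand": 0,"x": 0.5,"y": 1.7,"z": 50,"rx": 0,"ry": 0,"rz": 0.002},{"hand": 0,"x": 0.5,"y": 1.7,"z": 70,"rx": 0,"ry": 0,"rz": 0.002},{"hand": 0,"x": 0.5,"y": 1.7,"z": 81,"rx": 0,"ry": 0,"rz": 0.002},{"hand": 0,"x": 0.5,"y": 1.7,"z": 81,"rx": 0,"ry": 0,"rz": 0.002},{"hand": 0,"x": 0.5,"y": 1.7,"z": 81,"rx": 0,"ry": 0,"rz": 0.002}]}}

```text
clock: 19.23
tcp_pos: [0.5172, -0.1083, 0.0465]
ee_rot: [2.742, 1.531, 0.001]
ft_force: [0.0, 0.2, -0.1]
grip_width: 0.5
```

```bash
python3 - <<'E'
from h import *
o,im=snap("w15"); print(o["tcp_pos"],heading(o),o["ft_force"],o["clock"],o["grip_width"]*85)
E
```

```text
[ 0.51719815 -0.10826652  0.04653319] (np.float64(58.36207997209189), array([ 1.35998527e-03, -5.74482786e-04, -9.99998910e-01])) [ 0.03831176  0.21470706 -0.08576702] 19.225 42.487055707248615
```

View pics/w15.png

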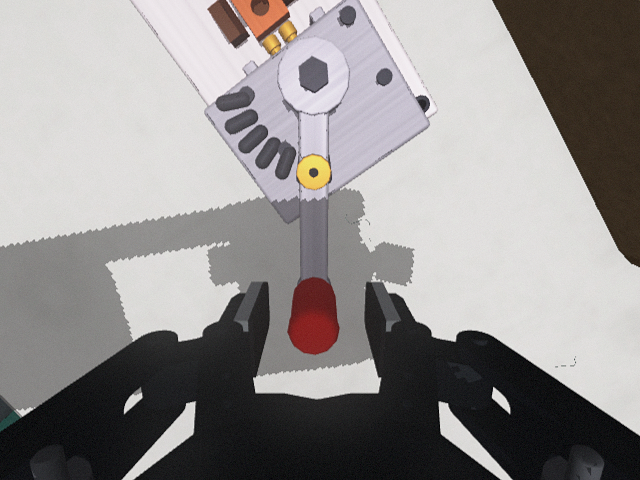

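>>> {"op": "step_arm", "data": {"targets": [{"hand": 0,"x": 1.5,"y": -1,"z": 1,"rx": 0,"ry": 0,"rz": 0},{"hand": 1,"x": 1.5,"y": -1,"z": 1,"rx": 0,"ry": 0,"rz": 0},{"hand": 1,"x": 1.5,"y": -1,"z": 1,"rx": 0,"ry": 0,"rz": 0},{"hand": 1,"x": 1.5,"y": -1,"z": 1,"rx": 0,"ry": 0,"rz": 0},{"hand": 1,"x": 1.5,"y": -1,"z": 1,"rx": 0,"ry": 0,"rz": 0},{"hand": 1,"x": 1.5,"y": -1,"z": 1,"rx": 0,"ry": 0,"rz": 0}]}}

```text
clock: 20.02
tcp_pos: [0.5166, -0.1066, 0.0451]
ee_rot: [2.743, 1.53, 0.001]
ft_force: [-1.3, 1.5, 5.0]
grip_width: 0.215
```

```bash
python3 - <<'E'
from h import *
o,im=snap("w16"); print(o["tcp_pos"],heading(o),o["ft_force"],o["clock"],o["grip_width"]*85)
E
```

```text
[ 0.51661352 -0.10659625  0.04512936] (np.float64(58.315801282736324), array([ 5.90135366e-04, -2.37704756e-04, -9.99999798e-01])) [-1.32254216  1.46910963  5.04923593] 20.025 18.25222693624616
```

View pics/w16.png

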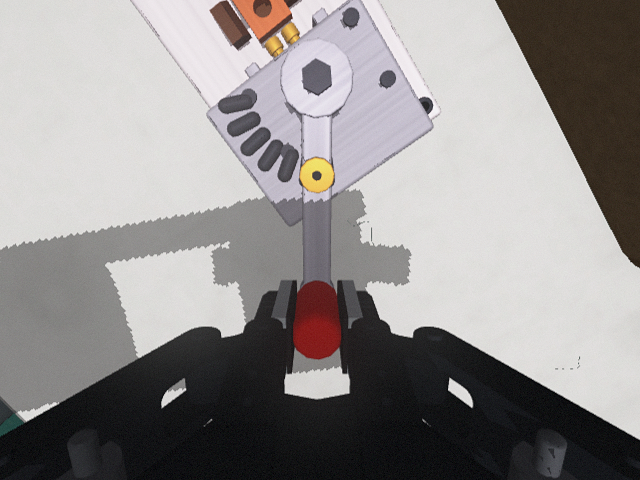

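The handle is gripped, and the lever is at its rest angle and aligned with the tool. I'll swing along the arc about the pivot (tool x +93.5 mm), reading the force as I go.

>>> {"op": "step_arm", "data": {"targets": [{"hand": 1,"x": 0.12,"y": -4.67,"z": 0,"rx": 0,"ry": 0,"rz": 0.05},{"hand": 1,"x": 0.47,"y": -9.33,"z": 0,"rx": 0,"ry": 0,"rz": 0.1},{"hand": 1,"x": 1.05,"y": -13.97,"z": 0,"rx": 0,"ry": 0,"rz": 0.15},{"hand": 1,"x": 1.86,"y": -18.58,"z": 0,"rx": 0,"ry": 0,"rz": 0.2},{"hand": 1,"x": 1.86,"y": -18.58,"z": 0,"rx": 0,"ry": 0,"rz": 0.2}]}}

```text
clock: 20.7
tcp_pos: [0.5023, -0.0957, 0.0452]
ee_rot: [2.881, 1.249, 0.002]
ft_force: [-0.2, -0.7, 4.6]
grip_width: 0.209
```

```bash
cat >> h.py <<'E'
def lev():
    o=monitor.get_obs(); v=o["tcp_pos"][:2]-np.array([.5654,-.0268]); a=np.arctan2(v[1],v[0])
    t=np.array([np.sin(a),-np.cos(a)]) # clockwise tangent
    th,z=heading(o)
    print("t %.2f phi_pos %.3f phi_head %.3f r %.1f Ft %.1f Fr %.1f Fz %.1f g %.3f z %.4f"%(o["clock"],np.radians(238.44)-a%(2*np.pi),np.radians(58.44-th),1000*np.hypot(*v),-o["ft_force"][:2]@t,o["ft_force"][:2]@v/np.hypot(*v),o["ft_force"][2],o["grip_width"],o["tcp_pos"][2]))
E
python3 -c "
from h import *
lev()"
```

```text
t 20.70 phi_pos 0.191 phi_head 0.202 r 93.4 Ft 0.4 Fr 0.7 Fz 4.6 g 0.209 z 0.0452
```

```bash
python3 - <<'E'
from h import *
o,im=snap("w17"); lev(); print(o["ft_force"])
E
```

```text
t 20.75 phi_pos 0.193 phi_head 0.201 r 93.5 Ft 1.8 Fr 0.0 Fz 3.8 g 0.210 z 0.0451
[-0.17206812 -0.7309495   4.56214401]
```

View pics/w17.png

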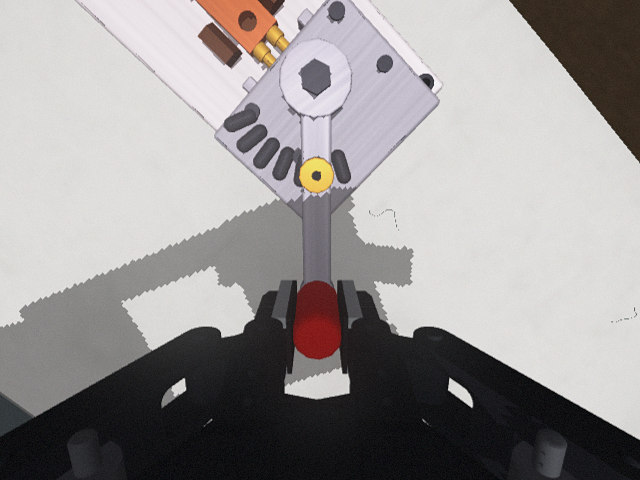

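The lever is moving with the gripper, the ball between the first two slots. I continue.

>>> {"op": "step_arm", "data": {"targets": [{"hand": 1,"x": 0.12,"y": -4.67,"z": 0,"rx": 0,"ry": 0,"rz": 0.05},{"hand": 1,"x": 0.3,"y": -7.5,"z": 0,"rx": 0,"ry": 0,"rz": 0.08},{"hand": 1,"x": 0.3,"y": -7.5,"z": 0,"rx": 0,"ry": 0,"rz": 0.08}]}}

```text
clock: 21.12
tcp_pos: [0.4978, -0.0912, 0.0452]
ee_rot: [2.927, 1.133, 0.003]
ft_force: [3.9, -6.0, 0.7]
grip_width: 0.205
```

```bash
python3 -c "
from h import *
lev()"
```

```text
t 21.12 phi_pos 0.259 phi_head 0.281 r 93.4 Ft 7.0 Fr 1.3 Fz 0.7 g 0.205 z 0.0452
```

>>> {"op": "step_arm", "data": {"targets": [{"hand": 1,"x": 0.12,"y": -4.67,"z": 0,"rx": 0,"ry": 0,"rz": 0.05},{"hand": 1,"x": 0.47,"y": -9.33,"z": 0,"rx": 0,"ry": 0,"rz": 0.1},{"hand": 1,"x": 1.05,"y": -13.97,"z": 0,"rx": 0,"ry": 0,"rz": 0.15},{"hand": 1,"x": 1.51,"y": -16.7,"z": 0,"rx": 0,"ry": 0,"rz": 0.18},{"hand": 1,"x": 1.51,"y": -16.7,"z": 0,"rx": 0,"ry": 0,"rz": 0.18}]}}

```text
clock: 21.75
tcp_pos: [0.4867, -0.0769, 0.0451]
ee_rot: [3.019, 0.865, 0.001]
ft_force: [0.8, -3.1, 5.5]
grip_width: 0.211
```

```bash
python3 -c "
from h import *
lev()"
```

```text
t 21.75 phi_pos 0.454 phi_head 0.462 r 93.3 Ft 3.0 Fr 1.0 Fz 5.5 g 0.211 z 0.0451
```

>>> {"op": "step_arm", "data": {"targets": [{"hand": 1,"x": 0.12,"y": -4.67,"z": 0,"rx": 0,"ry": 0,"rz": 0.05},{"hand": 1,"x": 0.3,"y": -7.5,"z": 0,"rx": 0,"ry": 0,"rz": 0.08},{"hand": 1,"x": 0.3,"y": -7.5,"z": 0,"rx": 0,"ry": 0,"rz": 0.08}]}}

```text
clock: 22.12
tcp_pos: [0.4837, -0.0716, 0.0452]
ee_rot: [3.049, 0.745, 0.002]
ft_force: [2.3, -9.3, 2.3]
grip_width: 0.21
```

```bash
python3 -c "
from h import *
lev()"
```

```text
t 22.12 phi_pos 0.519 phi_head 0.541 r 93.2 Ft 9.2 Fr 2.5 Fz 2.3 g 0.210 z 0.0452
```

Two clicks felt: the push rose to 7 N at 0.26 and to 9.2 N at 0.52. Now the third, in smaller steps.

>>> {"op": "step_arm", "data": {"targets": [{"hand": 1,"x": 0.12,"y": -4.67,"z": 0,"rx": 0,"ry": 0,"rz": 0.05},{"hand": 1,"x": 0.47,"y": -9.33,"z": 0,"rx": 0,"ry": 0,"rz": 0.1},{"hand": 1,"x": 1.05,"y": -13.97,"z": 0,"rx": 0,"ry": 0,"rz": 0.15},{"hand": 1,"x": 1.05,"y": -13.97,"z": 0,"rx": 0,"ry": 0,"rz": 0.15}]}}

```text
clock: 22.62
tcp_pos: [0.4774, -0.0575, 0.0451]
ee_rot: [3.098, 0.513, 0.001]
ft_force: [0.5, -4.0, 6.0]
grip_width: 0.21
```

```bash
python3 -c "
from h import *
lev()"
```

```text
t 22.62 phi_pos 0.684 phi_head 0.692 r 93.2 Ft 3.9 Fr 0.9 Fz 6.0 g 0.210 z 0.0451
```

>>> {"op": "step_arm", "data": {"targets": [{"hand": 1,"x": 0.02,"y": -1.87,"z": 0,"rx": 0,"ry": 0,"rz": 0.02},{"hand": 1,"x": 0.07,"y": -3.74,"z": 0,"rx": 0,"ry": 0,"rz": 0.04},{"hand": 1,"x": 0.07,"y": -3.74,"z": 0,"rx": 0,"ry": 0,"rz": 0.04}]}}

```text
clock: 23.0
tcp_pos: [0.4764, -0.0543, 0.0451]
ee_rot: [3.107, 0.452, 0.002]
ft_force: [0.7, -5.5, 4.7]
grip_width: 0.209
```

```bash
python3 -c "
from h import *
lev()"
```

```text
t 23.00 phi_pos 0.720 phi_head 0.731 r 93.1 Ft 5.5 Fr 1.0 Fz 4.7 g 0.209 z 0.0451
```

>>> {"op": "step_arm", "data": {"targets": [{"hand": 1,"x": 0.02,"y": -1.87,"z": 0,"rx": 0,"ry": 0,"rz": 0.02},{"hand": 1,"x": 0.07,"y": -3.74,"z": 0,"rx": 0,"ry": 0,"rz": 0.04},{"hand": 1,"x": 0.07,"y": -3.74,"z": 0,"rx": 0,"ry": 0,"rz": 0.04}]}}

```text
clock: 23.38
tcp_pos: [0.4756, -0.0514, 0.0451]
ee_rot: [3.115, 0.39, 0.002]
ft_force: [1.8, -8.2, 4.2]
grip_width: 0.212
```

```bash
python3 -c "
from h import *
lev()
snap('w18')"
```

```text
t 23.38 phi_pos 0.753 phi_head 0.771 r 93.1 Ft 8.4 Fr 0.4 Fz 4.2 g 0.212 z 0.0451
```

View pics/w18.png

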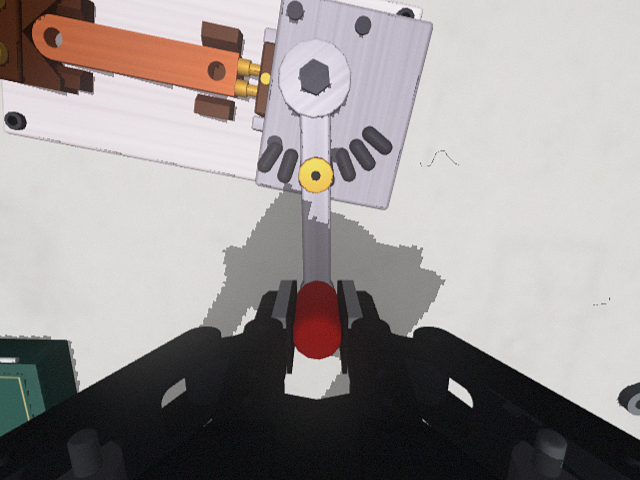

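>>> {"op": "step_arm", "data": {"targets": [{"hand": 1,"x": 0.01,"y": -1.4,"z": 0,"rx": 0,"ry": 0,"rz": 0.015},{"hand": 1,"x": 0.01,"y": -1.4,"z": 0,"rx": 0,"ry": 0,"rz": 0.015}]}}

```text
clock: 23.68
tcp_pos: [0.4754, -0.0504, 0.0452]
ee_rot: [3.117, 0.367, 0.002]
ft_force: [1.2, -9.3, 4.1]
grip_width: 0.206
```

```bash
python3 -c "
from h import *
lev()"
```

```text
t 23.68 phi_pos 0.764 phi_head 0.786 r 93.1 Ft 9.3 Fr 1.2 Fz 4.1 g 0.206 z 0.0452
```

>>> {"op": "step_arm", "data": {"targets": [{"hand": 1,"x": 0.01,"y": -1.4,"z": 0,"rx": 0,"ry": 0,"rz": 0.015},{"hand": 1,"x": 0.01,"y": -1.4,"z": 0,"rx": 0,"ry": 0,"rz": 0.015}]}}

```text
clock: 23.92
tcp_pos: [0.4751, -0.0492, 0.0451]
ee_rot: [3.119, 0.344, 0.002]
ft_force: [0.2, -11.0, 2.9]
grip_width: 0.211
```

```bash
python3 -c "
from h import *
lev()"
```

```text
t 23.93 phi_pos 0.777 phi_head 0.800 r 93.1 Ft 10.7 Fr 2.4 Fz 2.9 g 0.211 z 0.0451
```

```bash
python3 - <<'E'
from h import *
o,im=snap('w19'); lev()
K,P=cam("wrist",o); hsv=cv2.cvtColor(im,cv2.COLOR_BGR2HSV)
m=cv2.inRange(hsv,(22,120,120),(32,255,255)); m[:150]=0; m[200:]=0
n,l,s,c=cv2.connectedComponentsWithStats(m); i=1+np.argmax(s[1:,4]); print("knob",s[i],c[i])
g=cv2.inRange(cv2.cvtColor(im,cv2.COLOR_BGR2GRAY),60,110); g[:55]=0;g[98:]=0;g[:,:295]=0;g[:,335:]=0
n,l,s,d=cv2.connectedComponentsWithStats(g); j=1+np.argmax(s[1:,4]); print("hex",s[j],d[j])
A=ray(K,P,d[j],.067)[0];B=ray(K,P,c[i],.067)[0]; 
v=B-A; print(A,B,np.linalg.norm(v),"phi",np.radians(238.44)-np.arctan2(v[1],v[0])%(2*np.pi))
# same for rest picture
cv2.imwrite("pics/w19z.png",cv2.resize(im[0:230,200:440],None,fx=2.5,fy=2.5,interpolation=cv2.INTER_CUBIC))
E
```

```text
t 23.98 phi_pos 0.777 phi_head 0.800 r 93.1 Ft 10.8 Fr 1.6 Fz 3.6 g 0.208 z 0.0451
knob [299 159  32  31 668] [314.48952096 173.66916168]
hex [299  59  31  37 795] [313.26289308  77.11949686]
[ 0.56400112 -0.02639116  0.067     ] [ 0.52791021 -0.03486893  0.067     ] 0.037073251178122615 phi 0.7892526807986013
```

View pics/w19z.png

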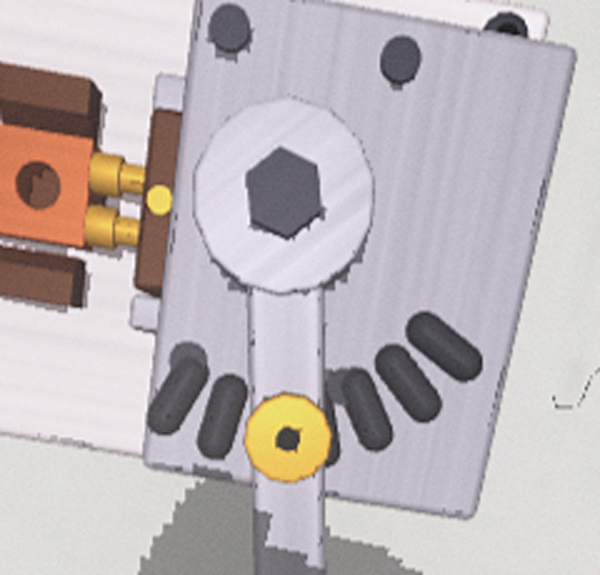

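Force went from 3.9 N at 0.684 to 10.8 N at 0.777. The lever angle from the hub and knob in the image is 0.789, past the third click and well short of the fourth. I'll hold here and check stability and the bar.

>>> {"op": "step_arm", "data": {"targets": [{"hand": 1,"x": 0,"y": 0,"z": 0,"rx": 0,"ry": 0,"rz": 0},{"hand": 1,"x": 0,"y": 0,"z": 0,"rx": 0,"ry": 0,"rz": 0},{"hand": 1,"x": 0,"y": 0,"z": 0,"rx": 0,"ry": 0,"rz": 0},{"hand": 1,"x": 0,"y": 0,"z": 0,"rx": 0,"ry": 0,"rz": 0}]}}

```text
clock: 24.48
tcp_pos: [0.475, -0.0492, 0.0451]
ee_rot: [3.119, 0.344, 0.002]
ft_force: [1.4, -10.7, 2.8]
grip_width: 0.209
```

```bash
python3 - <<'E'
from h import *
lev()
o,im=snap('t20',"top"); o,iw=snap('w20'); lev()
a=cv2.resize(im[170:240,240:375],None,fx=4,fy=4,interpolation=cv2.INTER_CUBIC)
b=cv2.resize(iw[0:170,0:340],None,fx=1.58,fy=1.58,interpolation=cv2.INTER_CUBIC)[:, :540]
cv2.imwrite("pics/c20.png",np.vstack([a,b[:, :540] if b.shape[1]>=540 else cv2.copyMakeBorder(b,0,0,0,540-b.shape[1],0)]))
E
```

```text
t 24.48 phi_pos 0.777 phi_head 0.800 r 93.1 Ft 10.7 Fr 1.2 Fz 2.8 g 0.209 z 0.0451
t 24.57 phi_pos 0.776 phi_head 0.800 r 93.0 Ft 9.7 Fr 2.2 Fz 3.2 g 0.212 z 0.0452
```

View pics/c20.png

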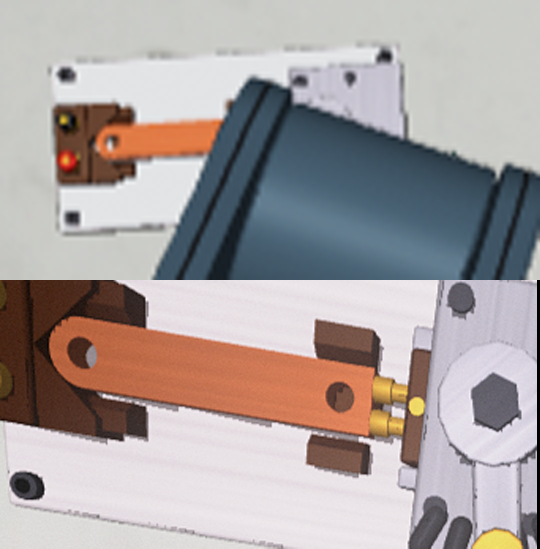

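```bash
python3 - <<'E'
from cell import ticket
print(ticket.close_job())
from h import *
lev()
E
```

```text
the job is handed in; nothing more can be done
None
the job is handed in; nothing more can be done
```

The job was handed in at 24.6 s. The copper bar is in the nest, and the gripper is still holding the lever just past the third click.

- **Bar:** I set it down flat with the rounded end towards the vee. Touch-down was at 5.7 N, and then I let go. The last wrist picture shows it fully home in the vee, with both brass contacts on its square end.
- **Lever:** I gripped the red handle and swung it clockwise. The push rose at each click: to 7 N at about 0.26 rad, to 9.2 N at about 0.52 rad, and from 3.9 N to about 10.7 N for the third. That last rise was gradual, read in steps of about 0.015–0.04 rad, not as one sharp jump.
- **Final hold:** The lever angle read 0.777 from the arm's position, 0.789 from the hub and knob in the picture, and 0.800 from the tool heading. All three are past 0.75 and well short of 1.00. Over about 0.5 s of holding, the angle stayed put and the push read 9.7–10.8 N.

Two things disagreed along the way:
- **First grasp:** The jaws closed on nothing. The fingertips sit about 26 mm behind the stated TCP at that opening, which I confirmed by touching the bench (14 N) before gripping again.
- **Wrist camera:** My first wrist-camera fix on the fixture was about 2 mm off sideways. I corrected it by comparing the held bar with the vee in the same picture.

I kept clear of the tinned bar and the other items, but I took no final picture to confirm they had not moved.

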